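Change an automatic spray gun over to its spare nozzle set

TASK

Change over the spray gun that stands nose-up on the bench: swap the hexagonal nozzle in it with the round nozzle in the grey set holder, then put the plain air cap from the holder's post over the round nozzle on the gun, and put the horned air cap that lies on the bench onto that post in its place. A free spot on the bench serves to set a nozzle down on the way; all must end upright and fully down in place, and leave the small red box where it lies.

Things in the scene. Friction and masses are not known exactly. Their poses are not given: they have to be found in the camera images.
- nozzle_hex_mid (a point): Centre (half-way up, on the axis) of the brass nozzle with a hexagonal middle and blunt tip, 36 mm tall; starts in the gun. Flat foot 17 mm across and 7 mm tall, then a 45 degree cone to 26 mm wide. Grip the hexagon, 14 to 26 mm above the underside, 27 mm across flats (a pair of flats faces its own x), 31 across corners. z to the tip. 60 g. Stands on the bench if set down gently.
- nozzle_round_mid (a point): Centre (half-way up, on the axis) of the brass nozzle with a round knurled middle and long slender tip, 44 mm tall; starts in the set holder. Same foot as the other (17 mm across, 7 mm tall, then a cone to 26 mm). Grip the round part, 26 mm across, 12 to 26 mm above the underside. z to the tip. 60 g. Stands on the bench if set down gently.
- cap_plain_mid (a point): Centre (on the axis, 15 mm above the underside) of the plain steel air cap: a ring-shaped cap 50 mm across, 30 mm tall, open below (bore 39 mm wide), with a hole about 22 mm wide in its sloping top and no horns. z up, 70 g. Starts over the holder's post. Grip it across its straight ribbed side (up to 20 mm above the underside) at any yaw.
- cap_horned_mid (a point): Centre (on the axis, 15 mm above the underside) of the horned steel air cap: the same 50 mm cap (bore 39 mm, straight side up to 20 mm), with two horns on its top along its own y, 41 mm high over all, within the 50 mm diameter. z up, 80 g. Starts mouth down on the bench. Grip it across its side at any yaw.
- gun_seat (a point): Centre of the gun's nose face, 78 mm above the bench; z up. Upright round aluminium body, 58 mm across at the face, on a 92 mm round foot; fixed. In the face: nozzle bore 24 mm wide, 15 mm deep, countersunk to 30 mm. Fully down, a nozzle has its underside 15 mm below the face; a cap stands on the face over the nozzle, its centre 15 mm above the face. The cap goes on after the nozzle.
- holder_seat (a point): Centre of the mouth of the nozzle seat of the grey set holder (fixed plate 160 x 64 x 14 mm on the bench): 34 mm above the bench, boss 48 mm across, bore as the gun's (24 mm wide, 15 mm deep, countersunk to 30 mm); a nozzle fully down has its underside 15 mm below the mouth. x points along the plate to the post, 88 mm away; grip across the plate, fingers closing along y.
- holder_post (a point): Foot of the holder's aluminium cap post, at its axis, on the plate's upper face 14 mm above the bench. The post is 26 mm wide, pointed, 26 mm tall; a cap drops over it and stands on the plate, its centre 15 mm above this point. Same axes as the holder's seat; the plate's end lies 36 mm beyond the post.
- parts_box: Small dark red box, 40 x 70 x 22 mm, lying flat on the bench near the work; origin at the centre of its underside. A bystander. (The bench is clear round the work; its far edge runs from about x = 0.52 m at y = 0.35 to x = 0.62 at y = 0, its left edge at y = 0.33 or more. A tall open carton stands at its right, beyond y = -0.1 at x = 0.36 and y = -0.3 at x = 0.48.)

How it is judged:
On the way:
1. the round nozzle is fully down in the gun's seat (horizontal distance between nozzle_round_mid and gun_seat below 0.006 m and z of nozzle_round_mid in the frame of gun_seat between 0.002 and 0.012 m and angle between nozzle_round_mid's own z axis and vertical below 0.15 rad), for 0.2 s.
At the end, for the whole second after the job is handed in: Round nozzle in the gun's seat, hexagonal nozzle in the holder's seat (within 6 mm of the axis and 5 mm of full depth); plain cap over the gun, horned cap over the post (9 mm, 4 mm); all upright within 0.15 rad, released and at rest; small box moved less than 30 mm (all of step 1 and horizontal distance between nozzle_hex_mid and holder_seat below 0.006 m and z of nozzle_hex_mid in the frame of holder_seat between -0.002 and 0.008 m and angle between each of nozzle_hex_mid, cap_plain_mid, cap_horned_mid's own z axis and vertical below 0.15 rad and horizontal distance between cap_plain_mid and gun_seat below 0.009 m and z of cap_plain_mid in the frame of gun_seat between 0.011 and 0.019 m and horizontal distance between cap_horned_mid and holder_post below 0.009 m and z of cap_horned_mid in the frame of holder_post between 0.011 and 0.019 m and linear speed of each of nozzle_round, nozzle_hex, cap_plain, cap_horned below 0.02 m/s); the robot touches nothing.
It fails at once if the small box is moved by more than 30 mm (distance of parts_box from where it was at the start of the episode above 0.03 m).
It also fails if it takes over 144 s, if anything falls off the work surface, if the arm or the gripper's body presses on something with over 40 N, if the wrist force passes 120 N, or if a joint passes its speed limit or range.

ROBOT

A 6-joint arm with a two-finger parallel gripper is mounted at the origin on the work surface; the furniture and walls round the work are solid. World frame = base frame: x ahead of the robot, y to its left, z up, the work surface at z = 0. Lengths are in m, angles in rad, forces in N, time in s.
With the tool pointing down it reaches from about 0.35 to 0.775 m from the base axis. Payload 5.5 kg.
Tool frame: the origin (TCP) lies midway between the tips of the shut fingers; the grasp point (between the pads) lies 19 mm behind it; z points along the fingers, x is the direction in which the jaws open and shut, and the axes are right-handed (so a half turn about z gives the same grasp; the last joint's range is limited). The gripper opens to 85 mm and grips with 20 to 120 N. Pads are 22 mm wide; open, the fingers measure 114 mm over their backs; the gripper's body (76 mm by 85 mm) begins 54 mm behind the grasp point. The pads swing forward as they close: fully open they stand 13 mm farther back than shut.
Start: joints at [1.139, 0.313, 0.046, 1.304, 0, 1.431], TCP at [0.165, 0.551, 0.231] pointing down, gripper open.
Joint ranges: [-2.76, 2.76], [-0.86, 1.69], [-1.03, 1.26], [-2.2, 2.34], [-1.47, 1.5], [-3.14, 3.14]. Speed limits (rad/s): [2.57, 2.57, 3.14, 3.14, 3.14, 3.14].

INTERFACE

Orientations are given as a unit quaternion [w, x, y, z].
In Python, from workcell import env gives the robot as it stands.
- The arm moves only by the tool servo_tool, never from a script. Its argument "targets" is a list of rows, each an object with "xyz": the shift along the tool's x, y, z in m, a list of three; "twist": the turn, a rotation vector about the tool's x, y, z in rad, a list of three; "jaw": the opening, from 0 (shut) to 1 (fully open). A call has 1 to 12 rows; each row is the pose to reach, as a shift and turn from the pose commanded when the call began, along the tool's axes at that moment; what a row does not reach only later rows make up. A row lasts 1/12 s, in which the tool goes at most 41.7 mm and 7.16 degrees, less where a joint would pass 70% of its speed; a pose out of reach is approached as far as the arm can. A call with a gripper value outside its range is refused whole. The fingers move at their own pace and stop on an object; "squeeze" is the grip in N (left out, the last holds). Time passes only in rows, so rows that repeat a pose let the fingers close. It gives the time, the measured TCP pose, the force and the opening at its end, in the units of the state.
- env.get_state(): the state, without advancing time (a new reading comes with each control period).
- env.read_camera(name): name is "side" or "top" or "wrist"; returns a dict with "color" (420x560x3 uint8, red, green, blue), "depth" (420x560 float32, m along the optical axis (not along the pixel's ray), 0 where there is no reading), "fx", "fy", "cx", "cy" (pixels), "eye" and "attitude" of the camera in the world. Camera axes: x right, y down, z forward; pixel columns grow to the right and rows downward; lengths in m; the calibration is good to about 2 mm. A picture is of the moment at which its call begins.
- env.hand_in(): hands the job in, once; it reports no verdict.
The state is a dict: "clock": time; "joint_pos": joint angles; "qvel": joint speeds; "tau": joint torques, N m; "tcp_pos": TCP position; "orientation": TCP orientation; "wrist_force": force on the tool from outside, world axes, zero at the start; "ft_torque": the same for the moment, N m; "finger_gap": finger opening in m.
Only numpy, scipy, OpenCV 4.12 (cv2) and the standard library are available. Lean on these libraries where they do the work, as an engineer would, in place of code of your own. Each camera call takes 0.05 s, during which the arm holds its last target. There are 200 camera calls.

## Working session

There is one attempt and no reset: what is moved stays moved. The work goes in short steps, Python scripts to look and compute and a tool call to move; the robot and the scene stay as the last step left them, time stands still between calls to the robot, and variables do not carry over. Pictures are saved under pics/ and viewed, about 12 in all and at most 16, crops included, and the job is handed in when it is done.

Besides the shell and the picture viewer there is one more tool, called after ">>>" by a JSON object that holds its "op" and its "data", one argument or row to a line. servo_tool: Moves the arm, as the interface text tells. Its arguments: {"type":"object","properties":{"targets":{"type":"array","items":{"type":"object","properties":{"xyz":{"type":"array","items":{"type":"number"}},"twist":{"type":"array","items":{"type":"number"}},"jaw":{"type":"number"}}}},"squeeze":{"type":"number"}},"required":["targets"]}

```bash
mkdir -p pics; ls; cat > h.py <<'E'
from workcell import env
import numpy as np, cv2
from scipy.spatial.transform import Rotation as R
def cam(n):
    c=env.read_camera(n); q=np.array(c["attitude"])
    c["R"]=R.from_quat(q[[1,2,3,0]]).as_matrix() if q.size==4 else q.reshape(3,3)
    c["eye"]=np.array(c["eye"]); return c
def save(c,f): cv2.imwrite("pics/"+f,c["color"][:,:,::-1])
def cloud(c):
    v,u=np.mgrid[:420,:560]; d=c["depth"]
    p=np.stack([(u-c["cx"])/c["fx"]*d,(v-c["cy"])/c["fy"]*d,d],-1)
    P=p@c["R"].T+c["eye"]; P[d==0]=np.nan; return P
def plane(c,u,v,z):
    r=c["R"]@np.array([(u-c["cx"])/c["fx"],(v-c["cy"])/c["fy"],1]); return c["eye"]+r*(z-c["eye"][2])/r[2]
def proj(c,p):
    q=c["R"].T@(np.array(p)-c["eye"]); return c["fx"]*q[0]/q[2]+c["cx"],c["fy"]*q[1]/q[2]+c["cy"]
E
python3 - <<'E'
from h import *
print(env.get_state())
a=cam("top");b=cam("side");w=cam("wrist")
for n,c in zip("tsw",(a,b,w)):
    print(n,c["eye"],c["attitude"],c["fx"],c["cx"],c["cy"],c["R"].round(3).tolist()); 
    np.save(n+".npy",c,allow_pickle=True)
save(a,"top0.png"); save(b,"side0.png")
E
```

```text
pics
{'clock': 0.0, 'joint_pos': array([1.13939529e+00, 3.14006231e-01, 4.49991987e-02, 1.30359292e+00,
       2.16053213e-06, 1.43117115e+00]), 'qvel': array([ 8.68705536e-04,  4.27543717e-04, -1.96284468e-03, -7.52877301e-05,
       -2.24089469e-04,  7.15306324e-05]), 'tau': array([ 4.57058222e-04, -4.80626786e+01,  2.98533297e+01,  1.94089237e-02,
        4.86272552e-05, -2.73035354e-07]), 'tcp_pos': array([0.16521296, 0.55023386, 0.23041382]), 'orientation': array([ 4.31313414e-04,  8.02387823e-01,  5.96802285e-01, -7.91983371e-04]), 'wrist_force': array([ 0.72946337, -0.02671349,  0.21052804]), 'ft_torque': array([ 0.01752285, -0.00960495, -0.00346802]), 'finger_gap': 0.08564622316197336}
t [0.38949476 0.10212864 1.00781506] [ 0.02756865 -0.69909588  0.71402732 -0.0258825 ] 508.23183686760035 282.0664111905208 216.08732041447792 [[-0.021, -0.997, 0.076], [-1.0, 0.021, 0.002], [-0.003, -0.076, -0.997]]
s [ 0.37920465 -0.29720455  0.82480501] [-0.2408477   0.96035647 -0.13494123  0.03871314] 490.67736798494786 274.5439083490836 208.74851317597694 [[0.961, -0.241, 0.139], [-0.278, -0.848, 0.452], [0.009, -0.473, -0.881]]
w [0.08684067 0.57378465 0.37195671] [0.12915282 0.792013   0.588987   0.09554724] 307.3984453749749 280.32234167022995 209.12144646063672 [[0.288, 0.908, 0.303], [0.958, -0.273, -0.092], [-0.001, 0.317, -0.948]]
```

View pics/top0.png

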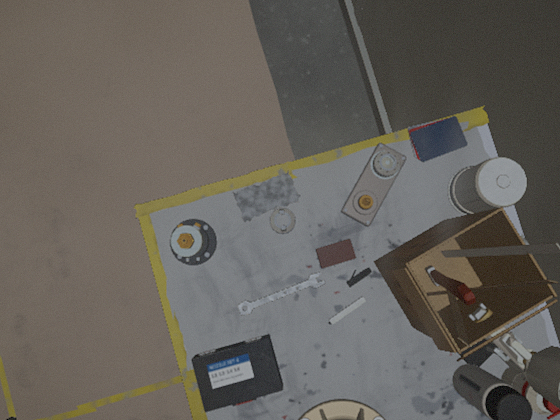

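View pics/side0.png

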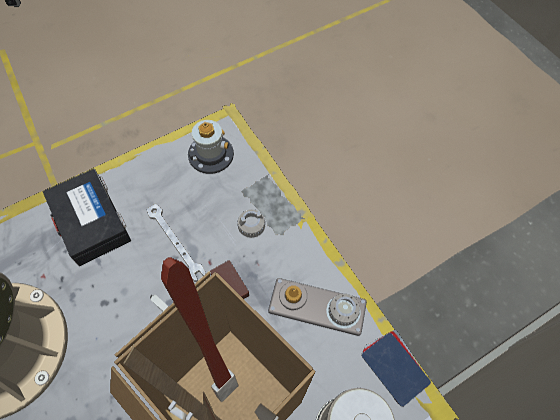

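The top view shows the gun at (187,241), the horned cap at (283,221), the holder nozzle at (366,203), the plain cap on the post at (386,161) and the red box at (336,253). The side view agrees.

```bash
cat > m.py <<'E'
from h import *
T=np.load("t.npy",allow_pickle=True).item();S=np.load("s.npy",allow_pickle=True).item()
def circ(P,m):
    p=P[m][:,:2].astype(np.float32); 
    if len(p)<5: return None
    (x,y),r=cv2.minEnclosingCircle(p); return np.round([x,y,r,len(p)],4), np.median(P[m][:,2]).round(4)
for n,c in (("top",T),("side",S)):
    P=cloud(c); z=P[...,2]
    print(n,"bench z",np.nanmedian(z[np.hypot(P[...,0]-.4,P[...,1]-.2)<.03]))
    def band(x,y,r,a,b): return (np.hypot(P[...,0]-x,P[...,1]-y)<r)&(z>a)&(z<b)
    def at(u,v): return plane(T,u,v,0.02)[:2]
    g=plane(T,187,241,.09)[:2]; h=plane(T,283,221,.03)[:2]; s=plane(T,366,203,.05)[:2]; q=plane(T,386,161,.03)[:2]
    print("guesses",g,h,s,q)
    print("gun face",circ(P,band(*g,.04,.072,.084)),"hex top",circ(P,band(*g,.025,.089,.12)))
    print("gunfoot",circ(P,band(*g,.06,.004,.03)))
    print("horn",circ(P,band(*h,.04,.008,.06)), circ(P,band(*h,.04,.034,.06)))
    print("round",circ(P,band(*s,.022,.04,.08)),circ(P,band(*s,.022,.052,.08)),"boss",circ(P,band(*s,.03,.03,.038)))
    print("plain",circ(P,band(*q,.04,.022,.06)),circ(P,band(*q,.04,.04,.06)))
    m=(np.hypot(P[...,0]-(s+q)[0]/2,P[...,1]-(s+q)[1]/2)<.1)&(z>.008)&(z<.07)
    print("plate",cv2.minAreaRect(P[m][:,:2].astype(np.float32)))
    col=c["color"].astype(int); red=(col[...,0]>col[...,1]*1.5)&(col[...,0]>50)&band(.37,.05,.12,.01,.04)&(np.abs(P[...,0]-plane(T,336,253,.022)[0])<.06)
    print("box",cv2.minAreaRect(P[red][:,:2].astype(np.float32)) if red.sum()>5 else None, plane(T,336,253,.022))
E
python3 m.py
python3 - <<'E'
from h import *
T=np.load("t.npy",allow_pickle=True).item();S=np.load("s.npy",allow_pickle=True).item()
a=T["color"][140:280,150:430,::-1]; cv2.imwrite("pics/crop1.png",np.clip(cv2.resize(a,None,fx=2.85,fy=2.85,interpolation=2).astype(float)*1.4,0,255).astype(np.uint8))
E
```

```text
top bench z -0.000681630894737939
guesses [0.4175921  0.27613501] [0.45405348 0.10208252] [ 0.48353303 -0.0556973 ] [ 0.5666762  -0.10059314]
gun face (array([4.178e-01, 2.803e-01, 2.910e-02, 5.790e+02]), np.float64(0.0769)) hex top (array([4.172e-01, 2.789e-01, 1.370e-02, 1.190e+02]), np.float64(0.0933))
gunfoot (array([4.202e-01, 2.786e-01, 5.730e-02, 8.060e+02]), np.float64(0.0088))
horn (array([4.561e-01, 1.027e-01, 2.560e-02, 4.040e+02]), np.float64(0.0249)) (array([4.556e-01, 1.030e-01, 1.950e-02, 4.900e+01]), np.float64(0.0385))
round (array([ 4.866e-01, -5.680e-02,  1.380e-02,  1.540e+02]), np.float64(0.0457)) (array([ 4.851e-01, -5.620e-02,  5.100e-03,  2.600e+01]), np.float64(0.0565)) boss (array([ 4.867e-01, -5.710e-02,  2.400e-02,  2.920e+02]), np.float64(0.0331))
plain (array([ 5.617e-01, -1.010e-01,  2.530e-02,  5.120e+02]), np.float64(0.037)) (array([ 5.608e-01, -1.002e-01,  2.150e-02,  1.520e+02]), np.float64(0.0422))
plate ((0.5245324373245239, -0.07937227189540863), (0.06417481601238251, 0.16037540137767792), 59.51923751831055)
box None [0.39040175 0.00091663 0.022 
[... 515 characters left out ...]
, 5.600e+01]), np.float64(0.039))
round (array([ 4.881e-01, -5.630e-02,  1.380e-02,  2.060e+02]), np.float64(0.046)) (array([ 4.884e-01, -5.740e-02,  6.200e-03,  4.000e+01]), np.float64(0.0565)) boss (array([ 4.886e-01, -5.630e-02,  2.420e-02,  3.970e+02]), np.float64(0.0334))
plain (array([ 5.637e-01, -1.006e-01,  2.600e-02,  7.080e+02]), np.float64(0.0377)) (array([ 5.625e-01, -1.011e-01,  2.180e-02,  2.360e+02]), np.float64(0.0426))
plate ((0.5260955095291138, -0.07872899621725082), (0.06464830040931702, 0.15990248322486877), 59.48637008666992)
box ((0.3990820050239563, 0.006417777389287949), (0.03384124115109444, 0.07573626935482025), 36.74655532836914) [0.39040175 0.00091663 0.022     ]
```

View pics/crop1.png

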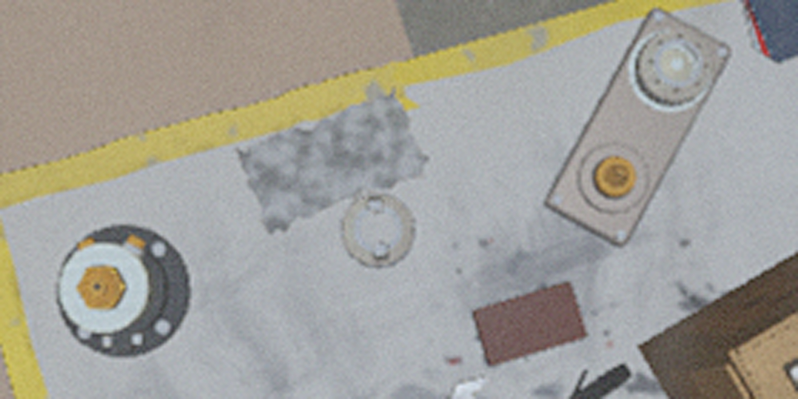

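```bash
cat >> h.py <<'E'
def go(x,y,z,yaw=None,s=None):
    """tool-frame shift to world target; yaw of tool x in deg (mod 180)"""
    s=s or env.get_state(); q=s["orientation"]; M=R.from_quat(q[[1,2,3,0]]).as_matrix()
    d=M.T@(np.array([x,y,z])-s["tcp_pos"]); y0=np.degrees(np.arctan2(M[1,0],M[0,0]))
    # twist levelling the tool and reaching yaw
    yw=y0 if yaw is None else y0+((yaw-y0+90)%180-90)
    c,sn=np.cos(np.radians(yw)),np.sin(np.radians(yw)); G=np.array([[c,sn,0],[sn,-c,0],[0,0,-1]])
    tw=R.from_matrix(M.T@G).as_rotvec()
    print("t%.1f"%s["clock"],"tcp",s["tcp_pos"].round(4),"yaw %.1f"%y0,"gap %.4f"%s["finger_gap"],"F",s["wrist_force"].round(1),"j",s["joint_pos"].round(2)," SHIFT",d.round(4),"TW",tw.round(3))
E
python3 -c "
from h import *
go(.419,.280,.20,60)"
```

```text
t0.1 tcp [0.1653 0.5504 0.2306] yaw 73.3 gap 0.0851 F [ 0.6  0.3 -0.5] j [1.14 0.31 0.05 1.3  0.   1.43]  SHIFT [-0.1859  0.3208  0.0308] TW [-0.     0.001  0.232]
```

>>> {"op": "servo_tool", "data": {
  "targets": [
    {"xyz": [-0.02, 0.034, 0], "twist": [0, 0, 0.03], "jaw": 1},
    {"xyz": [-0.04, 0.068, 0], "twist": [0, 0, 0.06], "jaw": 1},
    {"xyz": [-0.06, 0.103, 0], "twist": [0, 0, 0.09], "jaw": 1},
    {"xyz": [-0.08, 0.137, 0], "twist": [0, 0, 0.12], "jaw": 1},
    {"xyz": [-0.1, 0.172, 0], "twist": [0, 0, 0.15], "jaw": 1},
    {"xyz": [-0.12, 0.206, 0], "twist": [0, 0, 0.18], "jaw": 1},
    {"xyz": [-0.14, 0.24, 0], "twist": [0, 0, 0.21], "jaw": 1},
    {"xyz": [-0.16, 0.275, 0.01], "twist": [0, 0, 0.232], "jaw": 1},
    {"xyz": [-0.175, 0.3, 0.02], "twist": [0, 0, 0.232], "jaw": 1},
    {"xyz": [-0.183, 0.314, 0.025], "twist": [0, 0, 0.232], "jaw": 1},
    {"xyz": [-0.186, 0.321, 0.03], "twist": [0, 0, 0.232], "jaw": 1},
    {"xyz": [-0.186, 0.321, 0.03], "twist": [0, 0, 0.232], "jaw": 1}
  ]
}}

```text
clock: 1.15
tcp_pos: [0.4198, 0.279, 0.2]
orientation: [-0.0, 0.867, 0.499, -0.001]
wrist_force: [-0.1, 0.7, 0.7]
finger_gap: 0.0853
```

```bash
python3 -c "
from h import *
go(.419,.280,.12,60)
c=cam('wrist'); save(c,'w1.png'); np.save('w1.npy',c)
col=c['color'].astype(int); br=(col[...,0]>col[...,2]*1.8)&(col[...,0]>90)
P=cloud(c); z=P[...,2]
m=br&(z>.088)&(z<.11)&(np.hypot(P[...,0]-.419,P[...,1]-.28)<.03)
print(m.sum(),cv2.minEnclosingCircle(P[m][:,:2].astype(np.float32)),np.median(z[m]))
f=(abs(z-.078)<.006)&(np.hypot(P[...,0]-.419,P[...,1]-.28)<.045)
print(f.sum(),cv2.minEnclosingCircle(P[f][:,:2].astype(np.float32)),np.median(z[f]))
"
```

```text
t1.1 tcp [0.4198 0.279  0.2   ] yaw 59.8 gap 0.0853 F [-0.1  0.7  0.7] j [ 0.43  0.19 -0.19  1.19  0.    0.95]  SHIFT [ 0.0006 -0.0011  0.08  ] TW [-0.001  0.001 -0.003]
595 ((0.41898784041404724, 0.28219854831695557), 0.014004197902977467) 0.09231988022900486
2271 ((0.4199773669242859, 0.28172704577445984), 0.02919634059071541) 0.07695279256365994
```

View pics/w1.png

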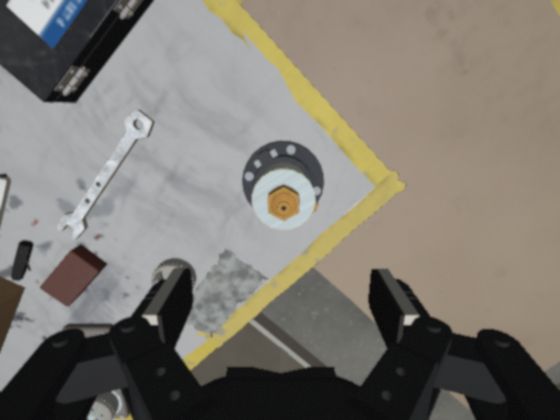

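```bash
python3 -c "
from h import *
c=np.load('w1.npy',allow_pickle=True).item()
P=cloud(c); z=P[...,2]; col=c['color'].astype(int)
print(col[203,284],col[203,296])
m=(z>.083)&(z<.105)&(np.hypot(P[...,0]-.4195,P[...,1]-.2815)<.022)
m&=np.abs(z-.089)<.004
p=np.array([plane(c,u,v,.089)[:2] for v,u in zip(*np.nonzero(m))])
print(len(p),p.mean(0))
for a in range(0,180,6):
    d=p@[np.cos(np.radians(a)),np.sin(np.radians(a))]; l,h=np.percentile(d,[.7,99.3]); print(a,round((h-l)*1e3,1),end='; ')
crop=c['color'][165:240,240:330,::-1]; cv2.imwrite('pics/w1c.png',cv2.resize(crop,None,fx=6,fy=6,interpolation=2))
go(.4195,.281,.080,60)
"
```

```text
[173 136  77] [171 132  74]
551 [0.4178598  0.28248547]
0 27.1; 6 27.2; 12 27.6; 18 27.8; 24 28.3; 30 28.4; 36 28.0; 42 27.7; 48 27.1; 54 26.6; 60 26.0; 66 26.8; 72 27.7; 78 28.2; 84 28.4; 90 28.4; 96 28.2; 102 28.1; 108 27.5; 114 27.1; 120 26.7; 126 27.0; 132 27.7; 138 28.3; 144 28.3; 150 28.1; 156 28.5; 162 28.5; 168 28.0; 174 27.4; t1.2 tcp [0.4191 0.2799 0.2007] yaw 59.9 gap 0.0854 F [0.6 0.4 0.6] j [ 0.43  0.19 -0.19  1.19  0.    0.95]  SHIFT [ 0.0012 -0.      0.1207] TW [-0.001  0.001 -0.001]
```

View pics/w1c.png

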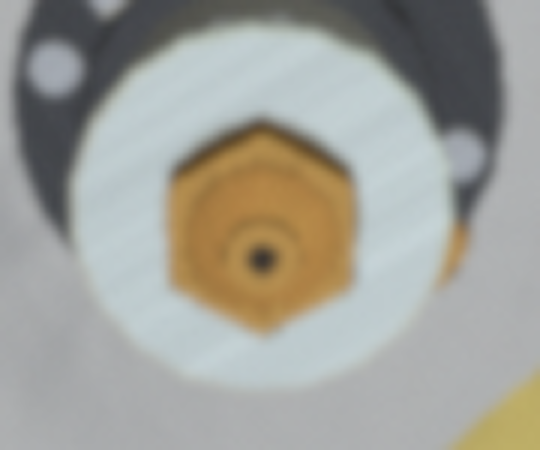

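>>> {"op": "servo_tool", "data": {
  "targets": [
    {"xyz": [0.001, 0, 0.03], "jaw": 0.55},
    {"xyz": [0.001, 0, 0.06], "jaw": 0.55},
    {"xyz": [0.001, 0, 0.085], "jaw": 0.55},
    {"xyz": [0.001, 0, 0.1], "jaw": 0.55},
    {"xyz": [0.001, 0, 0.11], "jaw": 0.55},
    {"xyz": [0.001, 0, 0.116], "jaw": 0.55},
    {"xyz": [0.001, 0, 0.12], "jaw": 0.55},
    {"xyz": [0.001, 0, 0.12], "jaw": 0.55}
  ]
}}

```text
schema error: expected keys xyz, twist, jaw
```

```bash
python3 -c "
from h import *
c=cam('wrist'); cv2.imwrite('pics/w2.png',cv2.resize(c['color'][150:420,130:430,::-1],None,fx=2,fy=2))
go(.4195,.281,.080,60)
"
```

```text
t1.2 tcp [0.4188 0.2806 0.2012] yaw 60.0 gap 0.0852 F [-0.7  0.8  0.7] j [ 0.43  0.19 -0.19  1.19  0.    0.95]  SHIFT [0.0007 0.0005 0.1212] TW [-0.001  0.    -0.   ]
```

View pics/w2.png

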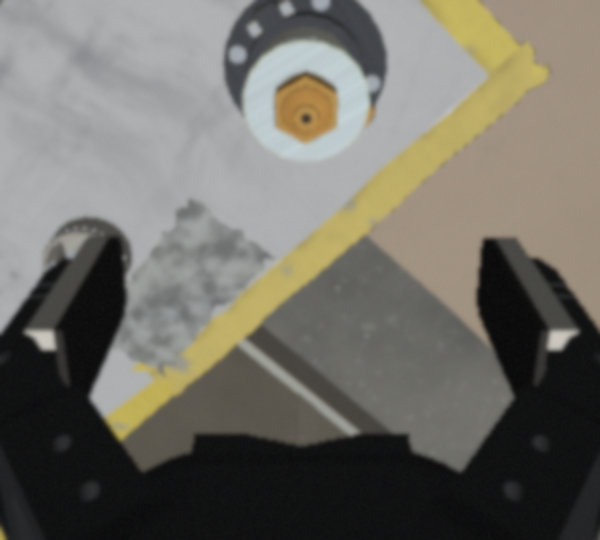

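The call was refused because twist is required, so the arm has not moved. The view is the same as before: the nozzle is at (283,208), midway between the open fingers. I'll send it again with twist.

>>> {"op": "servo_tool", "data": {
  "targets": [
    {"xyz": [0.001, 0, 0.03], "twist": [0, 0, 0], "jaw": 0.55},
    {"xyz": [0.001, 0, 0.06], "twist": [0, 0, 0], "jaw": 0.55},
    {"xyz": [0.001, 0, 0.085], "twist": [0, 0, 0], "jaw": 0.55},
    {"xyz": [0.001, 0, 0.1], "twist": [0, 0, 0], "jaw": 0.55},
    {"xyz": [0.001, 0, 0.11], "twist": [0, 0, 0], "jaw": 0.55},
    {"xyz": [0.001, 0, 0.116], "twist": [0, 0, 0], "jaw": 0.55},
    {"xyz": [0.001, 0, 0.12], "twist": [0, 0, 0], "jaw": 0.55},
    {"xyz": [0.001, 0, 0.12], "twist": [0, 0, 0], "jaw": 0.55}
  ]
}}

```text
clock: 1.92
tcp_pos: [0.4198, 0.2817, 0.0815]
orientation: [-0.0, 0.866, 0.5, 0.0]
wrist_force: [0.4, -0.8, -0.2]
finger_gap: 0.047
```

```bash
python3 -c "
from h import *
c=cam('wrist'); cv2.imwrite('pics/w3.png',cv2.resize(c['color'][150:420,130:430,::-1],None,fx=2,fy=2))
go(.4195,.281,.080,60)
"
```

```text
t2.0 tcp [0.4201 0.2817 0.082 ] yaw 60.0 gap 0.0469 F [ 0.2  0.3 -0. ] j [ 0.43  0.28 -0.39  0.9   0.    0.95]  SHIFT [-0.0009 -0.0002  0.002 ] TW [ 0.001 -0.001  0.001]
```

View pics/w3.png

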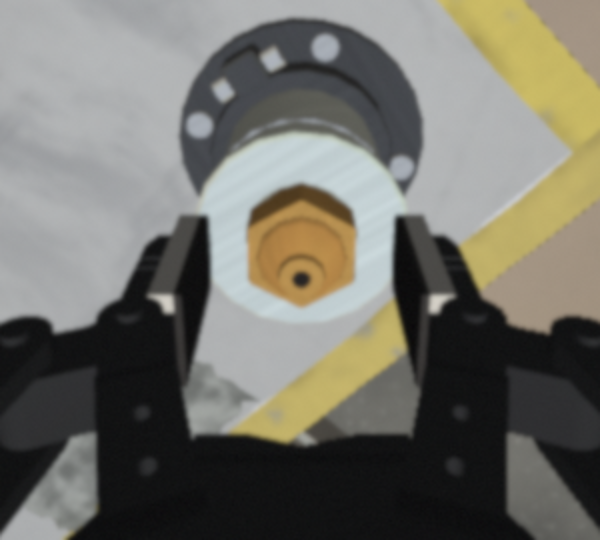

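>>> {"op": "servo_tool", "data": {
  "targets": [
    {"xyz": [0, 0, 0.0015], "twist": [0, 0, 0], "jaw": 0.55},
    {"xyz": [0, 0, 0.0015], "twist": [0, 0, 0], "jaw": 0.2},
    {"xyz": [0, 0, 0.0015], "twist": [0, 0, 0], "jaw": 0.2},
    {"xyz": [0, 0, 0.0015], "twist": [0, 0, 0], "jaw": 0.2},
    {"xyz": [0, 0, 0.0015], "twist": [0, 0, 0], "jaw": 0.2},
    {"xyz": [0, 0, 0.0015], "twist": [0, 0, 0], "jaw": 0.2},
    {"xyz": [0, 0, 0.0015], "twist": [0, 0, 0], "jaw": 0.2}
  ],
  "squeeze": 50
}}

```text
clock: 2.55
tcp_pos: [0.4205, 0.2814, 0.0807]
orientation: [0.0, 0.866, 0.5, 0.001]
wrist_force: [-1.7, 0.2, 7.1]
finger_gap: 0.0254
```

```bash
python3 -c "
from h import *
go(.4195,.281,.080,60)"
```

```text
t2.5 tcp [0.4205 0.2814 0.0807] yaw 60.0 gap 0.0254 F [-1.7  0.2  7.1] j [ 0.43  0.28 -0.39  0.9   0.    0.95]  SHIFT [-0.0008 -0.0007  0.0007] TW [ 0.001 -0.002 -0.   ]
```

>>> {"op": "servo_tool", "data": {
  "targets": [
    {"xyz": [0, 0, -0.003], "twist": [0, 0, 0], "jaw": 0.2},
    {"xyz": [0, 0, -0.008], "twist": [0, 0, 0], "jaw": 0.2},
    {"xyz": [0, 0, -0.016], "twist": [0, 0, 0], "jaw": 0.2},
    {"xyz": [0, 0, -0.025], "twist": [0, 0, 0], "jaw": 0.2},
    {"xyz": [0, 0, -0.035], "twist": [0, 0, 0], "jaw": 0.2},
    {"xyz": [0, 0, -0.045], "twist": [0, 0, 0], "jaw": 0.2},
    {"xyz": [0, 0, -0.05], "twist": [0, 0, 0], "jaw": 0.2},
    {"xyz": [0, 0, -0.05], "twist": [0, 0, 0], "jaw": 0.2}
  ]
}}

```text
clock: 3.22
tcp_pos: [0.421, 0.2817, 0.1317]
orientation: [0.0, 0.866, 0.5, 0.002]
wrist_force: [0.5, 0.7, -0.2]
finger_gap: 0.0249
```

```bash
python3 -c "
from h import *
c=cam('wrist'); cv2.imwrite('pics/w4.png',cv2.resize(c['color'][150:420,130:430,::-1],None,fx=2,fy=2))
c=cam('side'); cv2.imwrite('pics/s4.png',cv2.resize(c['color'][60:200,130:290,::-1],None,fx=4,fy=4))
go(.42,.17,.10,60)"
```

```text
t3.3 tcp [0.4201 0.2812 0.1301] yaw 60.0 gap 0.0251 F [-0.2 -0.3 -0.5] j [ 0.43  0.23 -0.32  1.02  0.    0.95]  SHIFT [-0.0964  0.0556  0.0301] TW [ 0.    -0.001 -0.   ]
```

View pics/w4.png

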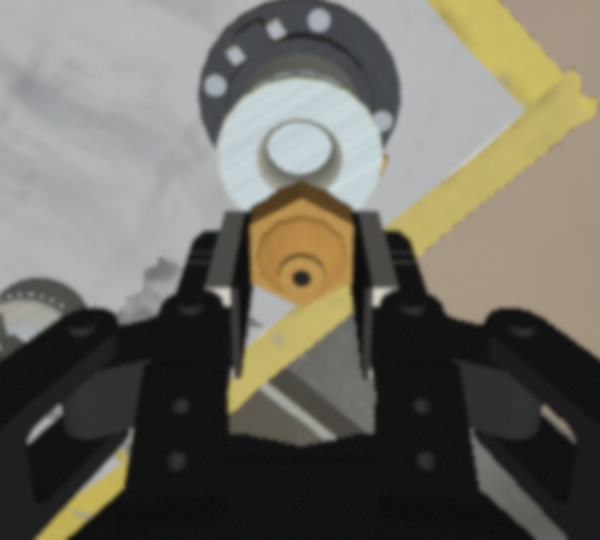

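```bash
python3 -c "
from h import *
go(.41,.18,.05,60); go(.41,.18,.02,60)"
```

```text
t3.3 tcp [0.4201 0.2812 0.1301] yaw 60.0 gap 0.0251 F [-0.2 -0.3 -0.5] j [ 0.43  0.23 -0.32  1.02  0.    0.95]  SHIFT [-0.0927  0.0419  0.0801] TW [ 0.    -0.001 -0.   ]
t3.3 tcp [0.4201 0.2812 0.1301] yaw 60.0 gap 0.0251 F [-0.2 -0.3 -0.5] j [ 0.43  0.23 -0.32  1.02  0.    0.95]  SHIFT [-0.0928  0.0419  0.1101] TW [ 0.    -0.001 -0.   ]
```

>>> {"op": "servo_tool", "data": {
  "targets": [
    {"xyz": [-0.02, 0.009, 0], "twist": [0, 0, 0], "jaw": 0.2},
    {"xyz": [-0.045, 0.02, 0], "twist": [0, 0, 0], "jaw": 0.2},
    {"xyz": [-0.07, 0.032, 0], "twist": [0, 0, 0], "jaw": 0.2},
    {"xyz": [-0.088, 0.04, 0.02], "twist": [0, 0, 0], "jaw": 0.2},
    {"xyz": [-0.093, 0.042, 0.045], "twist": [0, 0, 0], "jaw": 0.2},
    {"xyz": [-0.093, 0.042, 0.07], "twist": [0, 0, 0], "jaw": 0.2},
    {"xyz": [-0.093, 0.042, 0.09], "twist": [0, 0, 0], "jaw": 0.2},
    {"xyz": [-0.093, 0.042, 0.1], "twist": [0, 0, 0], "jaw": 0.2},
    {"xyz": [-0.093, 0.042, 0.106], "twist": [0, 0, 0], "jaw": 0.2},
    {"xyz": [-0.093, 0.042, 0.109], "twist": [0, 0, 0], "jaw": 0.2},
    {"xyz": [-0.093, 0.042, 0.11], "twist": [0, 0, 0], "jaw": 0.2},
    {"xyz": [-0.093, 0.042, 0.11], "twist": [0, 0, 0], "jaw": 0.2}
  ]
}}

```text
clock: 4.32
tcp_pos: [0.41, 0.1797, 0.02]
orientation: [0.0, 0.866, 0.5, 0.0]
wrist_force: [0.1, -0.9, -0.8]
finger_gap: 0.0251
```

>>> {"op": "servo_tool", "data": {
  "targets": [
    {"xyz": [0, 0, 0.0005], "twist": [0, 0, 0], "jaw": 0.2},
    {"xyz": [0, 0, 0.001], "twist": [0, 0, 0], "jaw": 0.2},
    {"xyz": [0, 0, 0.001], "twist": [0, 0, 0], "jaw": 0.2}
  ]
}}

```text
clock: 4.57
tcp_pos: [0.4102, 0.1798, 0.0193]
orientation: [0.0, 0.866, 0.5, 0.001]
wrist_force: [0.7, -0.8, -0.8]
finger_gap: 0.0254
```

>>> {"op": "servo_tool", "data": {
  "targets": [
    {"xyz": [0, 0, 0.0005], "twist": [0, 0, 0], "jaw": 0.2},
    {"xyz": [0, 0, 0.0005], "twist": [0, 0, 0], "jaw": 0.2},
    {"xyz": [0, 0, 0.0005], "twist": [0, 0, 0], "jaw": 0.2}
  ]
}}

```text
clock: 4.82
tcp_pos: [0.4098, 0.1796, 0.0184]
orientation: [0.0, 0.866, 0.5, 0.0]
wrist_force: [1.1, 0.3, -0.0]
finger_gap: 0.0252
```

>>> {"op": "servo_tool", "data": {
  "targets": [
    {"xyz": [0, 0, 0.0007], "twist": [0, 0, 0], "jaw": 0.2},
    {"xyz": [0, 0, 0.0007], "twist": [0, 0, 0], "jaw": 0.2},
    {"xyz": [0, 0, 0.0007], "twist": [0, 0, 0], "jaw": 0.2}
  ]
}}

```text
clock: 5.07
tcp_pos: [0.4099, 0.1796, 0.0178]
orientation: [0.0, 0.866, 0.5, 0.0]
wrist_force: [0.0, 0.3, 3.1]
finger_gap: 0.0249
```

>>> {"op": "servo_tool", "data": {
  "targets": [
    {"xyz": [0, 0, 0.0007], "twist": [0, 0, 0], "jaw": 0.2},
    {"xyz": [0, 0, 0.0007], "twist": [0, 0, 0], "jaw": 0.2},
    {"xyz": [0, 0, 0.0007], "twist": [0, 0, 0], "jaw": 0.2}
  ]
}}

```text
clock: 5.32
tcp_pos: [0.4099, 0.1796, 0.0177]
orientation: [0.0, 0.866, 0.5, 0.0]
wrist_force: [-2.7, -0.9, 9.6]
finger_gap: 0.025
```

>>> {"op": "servo_tool", "data": {
  "targets": [
    {"xyz": [0, 0, -0.0007], "twist": [0, 0, 0], "jaw": 0.2},
    {"xyz": [0, 0, -0.0007], "twist": [0, 0, 0], "jaw": 0.36},
    {"xyz": [0, 0, -0.0007], "twist": [0, 0, 0], "jaw": 0.5},
    {"xyz": [0, 0, -0.0007], "twist": [0, 0, 0], "jaw": 0.6},
    {"xyz": [0, 0, -0.0007], "twist": [0, 0, 0], "jaw": 0.6},
    {"xyz": [0, 0, -0.01], "twist": [0, 0, 0], "jaw": 0.6},
    {"xyz": [0, 0, -0.025], "twist": [0, 0, 0], "jaw": 0.6},
    {"xyz": [0, 0, -0.05], "twist": [0, 0, 0], "jaw": 0.6},
    {"xyz": [0, 0, -0.08], "twist": [0, 0, 0], "jaw": 0.6},
    {"xyz": [0, 0, -0.1], "twist": [0, 0, 0], "jaw": 0.6},
    {"xyz": [0, 0, -0.1], "twist": [0, 0, 0], "jaw": 0.6}
  ]
}}

```text
clock: 6.23
tcp_pos: [0.4127, 0.1803, 0.1217]
orientation: [0.001, 0.866, 0.5, 0.004]
wrist_force: [0.5, -0.3, 0.2]
finger_gap: 0.0513
```

```bash
cat > br.py <<'E'
from h import *
def tops(c,x,y,zlo,zhi,r=.025):
    P=cloud(c); z=P[...,2]; m=(np.hypot(P[...,0]-x,P[...,1]-y)<r)&(z>zlo)&(z<zhi)
    if m.sum()<8: return "none",m.sum()
    return np.round([*cv2.minEnclosingCircle(P[m][:,:2].astype(np.float32))[0],cv2.minEnclosingCircle(P[m][:,:2].astype(np.float32))[1],np.percentile(z[m],98)],4),m.sum()
E
python3 -c "
from br import *
c=cam('wrist'); save(c,'w5.png'); np.save('w5.npy',c)
print('hex',tops(c,.41,.18,.01,.05),tops(c,.41,.18,.03,.045))
go(.4877,-.0567,.14,59.5)"
```

```text
hex (array([0.4089, 0.1803, 0.0152, 0.0358]), np.int64(998)) (array([0.4085, 0.1803, 0.0091, 0.0362]), np.int64(309))
t6.3 tcp [0.4118 0.1801 0.1197] yaw 60.0 gap 0.0515 F [-0.7  0.1  0.2] j [ 0.23  0.14 -0.47  0.96  0.    0.76]  SHIFT [-0.167   0.1843 -0.0202] TW [ 0.004 -0.004  0.009]
```

View pics/w5.png

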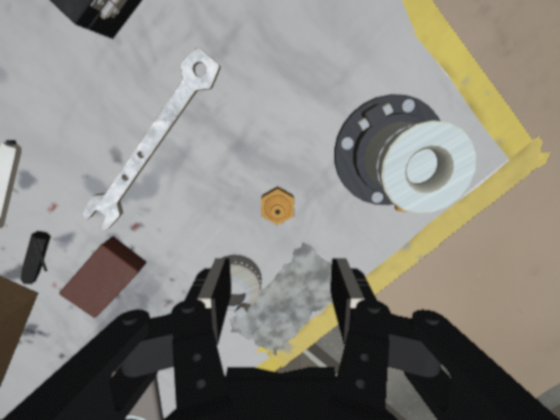

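```bash
python3 -c "
from br import *
T=np.load('t.npy',allow_pickle=True).item();P=cloud(T)
m=(P[...,1]<-.06)&(P[...,1]>-.35)&(P[...,0]>.2)&(P[...,0]<.5)&(P[...,2]>.06)&(P[...,2]<.4)
Q=P[m]; i=np.argsort(-Q[:,1])[:400:40]; print(Q[i].round(3)); print(np.percentile(Q[:,2],[50,90,99]))
c=np.load('w5.npy',allow_pickle=True).item()
print('gun face',tops(c,.4195,.2818,.072,.084,.04))
"
```

```text
[[ 0.361 -0.064  0.219]
 [ 0.356 -0.07   0.229]
 [ 0.366 -0.072  0.26 ]
 [ 0.362 -0.074  0.269]
 [ 0.373 -0.075  0.149]
 [ 0.362 -0.075  0.27 ]
 [ 0.369 -0.076  0.25 ]
 [ 0.372 -0.077  0.266]
 [ 0.367 -0.077  0.218]
 [ 0.35  -0.078  0.251]]
[0.21706442 0.2785454  0.34472585]
gun face (array([0.4195, 0.2817, 0.0294, 0.0783]), np.int64(5795))
```

>>> {"op": "servo_tool", "data": {
  "targets": [
    {"xyz": [-0.015, 0.016, -0.005], "twist": [0, 0, 0.0], "jaw": 0.6},
    {"xyz": [-0.042, 0.046, -0.01], "twist": [0, 0, 0.009], "jaw": 0.6},
    {"xyz": [-0.067, 0.074, -0.02], "twist": [0, 0, 0.009], "jaw": 0.6},
    {"xyz": [-0.092, 0.102, -0.02], "twist": [0, 0, 0.009], "jaw": 0.6},
    {"xyz": [-0.117, 0.13, -0.02], "twist": [0, 0, 0.009], "jaw": 0.6},
    {"xyz": [-0.14, 0.155, -0.02], "twist": [0, 0, 0.009], "jaw": 0.6},
    {"xyz": [-0.156, 0.173, -0.02], "twist": [0, 0, 0.009], "jaw": 0.6},
    {"xyz": [-0.165, 0.183, -0.02], "twist": [0, 0, 0.009], "jaw": 0.6},
    {"xyz": [-0.167, 0.184, -0.02], "twist": [0, 0, 0.009], "jaw": 0.6},
    {"xyz": [-0.167, 0.184, -0.02], "twist": [0, 0, 0.009], "jaw": 0.6}
  ]
}}

```text
clock: 7.12
tcp_pos: [0.4848, -0.0571, 0.1361]
orientation: [-0.001, 0.869, 0.495, -0.001]
wrist_force: [-0.3, 0.5, -0.3]
finger_gap: 0.0513
```

```bash
python3 -c "
from br import *
c=cam('wrist'); save(c,'w6.png'); np.save('w6.npy',c)
print('round',tops(c,.4877,-.0567,.04,.08),'boss',tops(c,.4877,-.0567,.029,.038,.03),'cap',tops(c,.5627,-.1008,.02,.06,.035))
P=cloud(c);z=P[...,2]; print(np.nanmedian(z[np.hypot(P[...,0]-.43,P[...,1]-.08)<.03]))
m=(z>.008)&(z<.07)&(np.hypot(P[...,0]-.525,P[...,1]+.079)<.1); print(cv2.minAreaRect(P[m][:,:2].astype(np.float32)))
go(.4877,-.0567,.0365,59.5)"
```

```text
round (array([ 0.4883, -0.0555,  0.0137,  0.0622]), np.int64(816)) boss (array([ 0.4887, -0.0555,  0.0245,  0.0347]), np.int64(1539)) cap (array([ 0.5634, -0.0997,  0.0257,  0.0436]), np.int64(2219))
-5.154908564974914e-05
((0.5261632800102234, -0.07769152522087097), (0.06410446017980576, 0.15951132774353027), 59.50849533081055)
t7.2 tcp [ 0.4845 -0.0562  0.1362] yaw 59.5 gap 0.0516 F [-0.1 -0.3 -0.3] j [-0.28  0.2  -0.34  1.03  0.    0.25]  SHIFT [0.0012 0.0032 0.0997] TW [-0.002 -0.    -0.   ]
```

View pics/w6.png

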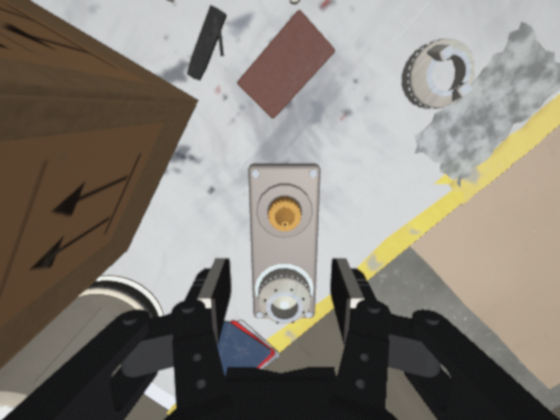

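>>> {"op": "servo_tool", "data": {
  "targets": [
    {"xyz": [0.0025, 0.0034, 0.02], "twist": [0, 0, 0], "jaw": 0.55},
    {"xyz": [0.0025, 0.0034, 0.045], "twist": [0, 0, 0], "jaw": 0.55},
    {"xyz": [0.0025, 0.0034, 0.07], "twist": [0, 0, 0], "jaw": 0.55},
    {"xyz": [0.0025, 0.0034, 0.085], "twist": [0, 0, 0], "jaw": 0.55},
    {"xyz": [0.0025, 0.0034, 0.092], "twist": [0, 0, 0], "jaw": 0.55},
    {"xyz": [0.0025, 0.0034, 0.096], "twist": [0, 0, 0], "jaw": 0.55},
    {"xyz": [0.0025, 0.0034, 0.098], "twist": [0, 0, 0], "jaw": 0.55},
    {"xyz": [0.0025, 0.0034, 0.098], "twist": [0, 0, 0], "jaw": 0.55}
  ]
}}

```text
clock: 7.83
tcp_pos: [0.4901, -0.0561, 0.0394]
orientation: [0.0, 0.868, 0.496, 0.0]
wrist_force: [-0.4, 0.4, -0.2]
finger_gap: 0.047
```

```bash
python3 -c "
from br import *
c=cam('wrist'); cv2.imwrite('pics/w7.png',cv2.resize(c['color'][150:420,130:430,::-1],None,fx=2,fy=2))
print('round',tops(c,.4877,-.0567,.04,.08),'boss',tops(c,.4877,-.0567,.029,.038,.03))
for i in range(3): go(.4885,-.0557,.0365,59.5); cam('side')"
```

```text
round (array([ 0.4877, -0.0567,  0.0251,  0.0787]), np.int64(3090)) boss (array([ 0.488 , -0.0558,  0.0244,  0.0363]), np.int64(3388))
t7.9 tcp [ 0.4904 -0.0564  0.0397] yaw 59.5 gap 0.0468 F [ 0.2 -0.3  0.2] j [-0.28  0.3  -0.47  0.79  0.    0.25]  SHIFT [-0.0003 -0.002   0.0032] TW [ 0.001 -0.001  0.   ]
t7.9 tcp [ 0.4905 -0.0566  0.0399] yaw 59.5 gap 0.0467 F [ 0.1 -0.3  0.1] j [-0.28  0.3  -0.47  0.79  0.    0.25]  SHIFT [-0.0003 -0.0022  0.0034] TW [ 0.002 -0.001 -0.   ]
t8.0 tcp [ 0.4906 -0.0567  0.0399] yaw 59.5 gap 0.0471 F [-0.8 -1.1  0.3] j [-0.28  0.3  -0.47  0.79  0.    0.25]  SHIFT [-0.0002 -0.0023  0.0034] TW [ 0.002 -0.001 -0.   ]
```

>>> {"op": "servo_tool", "data": {
  "targets": [
    {"xyz": [0, -0.002, 0.001], "twist": [0, 0, 0], "jaw": 0.55},
    {"xyz": [0, -0.0022, 0.0028], "twist": [0, 0, 0], "jaw": 0.55},
    {"xyz": [0, -0.0022, 0.0028], "twist": [0, 0, 0], "jaw": 0.2},
    {"xyz": [0, -0.0022, 0.0028], "twist": [0, 0, 0], "jaw": 0.2},
    {"xyz": [0, -0.0022, 0.0028], "twist": [0, 0, 0], "jaw": 0.2},
    {"xyz": [0, -0.0022, 0.0028], "twist": [0, 0, 0], "jaw": 0.2},
    {"xyz": [0, -0.0022, 0.0028], "twist": [0, 0, 0], "jaw": 0.2},
    {"xyz": [0, -0.0022, 0.0028], "twist": [0, 0, 0], "jaw": 0.2}
  ],
  "squeeze": 50
}}

```text
clock: 8.7
tcp_pos: [0.4878, -0.0555, 0.0363]
orientation: [0.0, 0.868, 0.496, 0.0]
wrist_force: [-2.0, 0.9, 4.3]
finger_gap: 0.0234
```

>>> {"op": "servo_tool", "data": {
  "targets": [
    {"xyz": [0, 0, -0.003], "twist": [0, 0, 0], "jaw": 0.2},
    {"xyz": [0, 0, -0.008], "twist": [0, 0, 0], "jaw": 0.2},
    {"xyz": [0, 0, -0.016], "twist": [0, 0, 0], "jaw": 0.2},
    {"xyz": [0, 0, -0.03], "twist": [0, 0, 0], "jaw": 0.2},
    {"xyz": [0, 0, -0.05], "twist": [0, 0, 0], "jaw": 0.2},
    {"xyz": [0, 0, -0.075], "twist": [0, 0, 0], "jaw": 0.2},
    {"xyz": [0, 0, -0.095], "twist": [0, 0, 0], "jaw": 0.2},
    {"xyz": [0, 0, -0.1], "twist": [0, 0, 0], "jaw": 0.2},
    {"xyz": [0, 0, -0.1], "twist": [0, 0, 0], "jaw": 0.2}
  ]
}}

```text
clock: 9.45
tcp_pos: [0.4893, -0.0559, 0.1381]
orientation: [0.002, 0.868, 0.496, 0.002]
wrist_force: [0.5, -0.7, -1.1]
finger_gap: 0.0229
```

```bash
python3 -c "
from br import *
c=cam('wrist'); cv2.imwrite('pics/w8.png',cv2.resize(c['color'][150:420,130:430,::-1],None,fx=2,fy=2))
go(.4195,.2818,.136,59.5)"
```

```text
t9.5 tcp [ 0.4883 -0.0557  0.1366] yaw 59.5 gap 0.0230 F [ 0.1 -0.  -0.3] j [-0.28  0.2  -0.34  1.03  0.    0.26]  SHIFT [ 0.2557 -0.2307  0.0004] TW [ 0.002 -0.001 -0.   ]
```

View pics/w8.png

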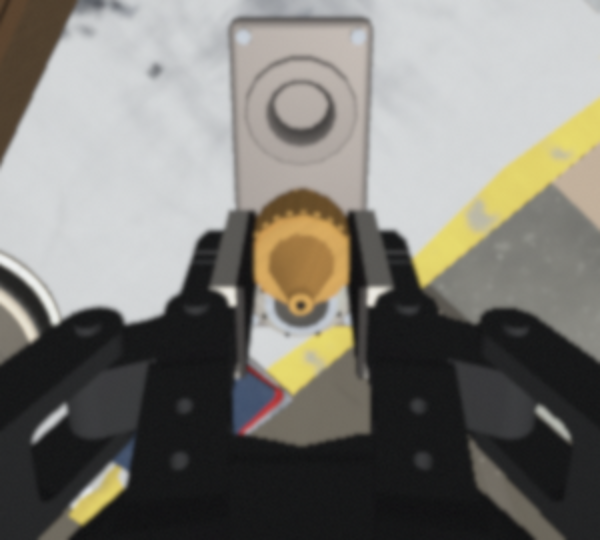

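>>> {"op": "servo_tool", "data": {
  "targets": [
    {"xyz": [0.015, -0.0135, 0], "twist": [0, 0, 0], "jaw": 0.2},
    {"xyz": [0.04, -0.036, 0], "twist": [0, 0, 0], "jaw": 0.2},
    {"xyz": [0.07, -0.063, 0], "twist": [0, 0, 0], "jaw": 0.2},
    {"xyz": [0.1, -0.09, 0], "twist": [0, 0, 0], "jaw": 0.2},
    {"xyz": [0.13, -0.117, 0], "twist": [0, 0, 0], "jaw": 0.2},
    {"xyz": [0.16, -0.144, 0], "twist": [0, 0, 0], "jaw": 0.2},
    {"xyz": [0.19, -0.171, 0], "twist": [0, 0, 0], "jaw": 0.2},
    {"xyz": [0.215, -0.194, 0], "twist": [0, 0, 0], "jaw": 0.2},
    {"xyz": [0.238, -0.215, 0], "twist": [0, 0, 0], "jaw": 0.2},
    {"xyz": [0.25, -0.226, 0], "twist": [0, 0, 0], "jaw": 0.2},
    {"xyz": [0.256, -0.231, 0], "twist": [0, 0, 0], "jaw": 0.2},
    {"xyz": [0.256, -0.231, 0], "twist": [0, 0, 0], "jaw": 0.2}
  ]
}}

```text
clock: 10.5
tcp_pos: [0.4177, 0.2832, 0.1347]
orientation: [-0.0, 0.868, 0.497, -0.001]
wrist_force: [0.6, 0.7, -1.5]
finger_gap: 0.0232
```

```bash
python3 -c "
from br import *
c=cam('wrist'); print('gun face',tops(c,.4195,.2818,.072,.084,.04))
for i in range(3): go(.4195,.2818,.0805,59.5); cam('wrist')"
```

```text
gun face (array([0.4194, 0.2818, 0.0291, 0.0782]), np.int64(3240))
t10.6 tcp [0.4181 0.2822 0.1349] yaw 59.5 gap 0.0233 F [ 0.5 -0.6 -0.7] j [ 0.43  0.23 -0.31  1.03 -0.    0.97]  SHIFT [0.0005 0.0015 0.0544] TW [-0.001  0.002  0.001]
t10.6 tcp [0.4184 0.2815 0.1351] yaw 59.5 gap 0.0235 F [-1.2 -0.7 -0.8] j [ 0.43  0.23 -0.31  1.03 -0.    0.97]  SHIFT [0.0009 0.0008 0.0546] TW [-0.001  0.002 -0.001]
t10.7 tcp [0.4187 0.2812 0.1354] yaw 59.4 gap 0.0232 F [-0.2  0.3 -1.2] j [ 0.43  0.23 -0.31  1.03 -0.    0.97]  SHIFT [0.001  0.0004 0.0549] TW [-0.     0.001 -0.001]
```

>>> {"op": "servo_tool", "data": {
  "targets": [
    {"xyz": [0.001, 0.0003, 0.01], "twist": [0, 0, 0], "jaw": 0.2},
    {"xyz": [0.001, 0.0003, 0.022], "twist": [0, 0, 0], "jaw": 0.2},
    {"xyz": [0.001, 0.0003, 0.032], "twist": [0, 0, 0], "jaw": 0.2},
    {"xyz": [0.001, 0.0003, 0.04], "twist": [0, 0, 0], "jaw": 0.2},
    {"xyz": [0.001, 0.0003, 0.046], "twist": [0, 0, 0], "jaw": 0.2},
    {"xyz": [0.001, 0.0003, 0.05], "twist": [0, 0, 0], "jaw": 0.2},
    {"xyz": [0.001, 0.0003, 0.0525], "twist": [0, 0, 0], "jaw": 0.2},
    {"xyz": [0.001, 0.0003, 0.0525], "twist": [0, 0, 0], "jaw": 0.2}
  ]
}}

```text
clock: 11.37
tcp_pos: [0.4194, 0.2829, 0.0831]
orientation: [-0.0, 0.868, 0.496, -0.0]
wrist_force: [0.1, -0.1, -0.7]
finger_gap: 0.0229
```

>>> {"op": "servo_tool", "data": {
  "targets": [
    {"xyz": [0, 0, 0.0007], "twist": [0, 0, 0], "jaw": 0.2},
    {"xyz": [0, 0, 0.0015], "twist": [0, 0, 0], "jaw": 0.2},
    {"xyz": [0, 0, 0.0015], "twist": [0, 0, 0], "jaw": 0.2}
  ]
}}

```text
clock: 11.62
tcp_pos: [0.4199, 0.2832, 0.0824]
orientation: [0.0, 0.868, 0.496, 0.0]
wrist_force: [-0.1, -0.7, 0.1]
finger_gap: 0.0233
```

>>> {"op": "servo_tool", "data": {
  "targets": [
    {"xyz": [0, 0, 0.0007], "twist": [0, 0, 0], "jaw": 0.2},
    {"xyz": [0, 0, 0.0007], "twist": [0, 0, 0], "jaw": 0.2},
    {"xyz": [0, 0, 0.0007], "twist": [0, 0, 0], "jaw": 0.2}
  ]
}}

```text
clock: 11.87
tcp_pos: [0.4197, 0.2831, 0.0815]
orientation: [-0.0, 0.868, 0.496, 0.0]
wrist_force: [-0.2, 0.2, -0.7]
finger_gap: 0.0231
```

```bash
python3 -c "
from br import *
go(.4195,.2818,.0805,59.5)"
```

```text
t11.9 tcp [0.4197 0.2831 0.0815] yaw 59.5 gap 0.0231 F [-0.2  0.2 -0.7] j [ 0.43  0.28 -0.39  0.9   0.    0.97]  SHIFT [-0.0012  0.0005  0.001 ] TW [ 0. -0. -0.]
```

No contact so far. I'll go down a little further, correcting the x shift.

>>> {"op": "servo_tool", "data": {
  "targets": [
    {"xyz": [-0.0008, 0, 0.0007], "twist": [0, 0, 0], "jaw": 0.2},
    {"xyz": [-0.0008, 0, 0.0007], "twist": [0, 0, 0], "jaw": 0.2},
    {"xyz": [-0.0008, 0, 0.0007], "twist": [0, 0, 0], "jaw": 0.2}
  ]
}}

```text
clock: 12.12
tcp_pos: [0.4191, 0.2823, 0.0807]
orientation: [-0.0, 0.868, 0.496, -0.0]
wrist_force: [0.1, 1.2, -1.1]
finger_gap: 0.0231
```

>>> {"op": "servo_tool", "data": {
  "targets": [
    {"xyz": [0, 0, 0.0007], "twist": [0, 0, 0], "jaw": 0.2},
    {"xyz": [0, 0, 0.0007], "twist": [0, 0, 0], "jaw": 0.2},
    {"xyz": [0, 0, 0.0007], "twist": [0, 0, 0], "jaw": 0.2}
  ]
}}

```text
clock: 12.37
tcp_pos: [0.4193, 0.2824, 0.0803]
orientation: [0.0, 0.868, 0.496, 0.0]
wrist_force: [-0.7, -0.5, 2.1]
finger_gap: 0.0234
```

```bash
python3 -c "
from br import *
go(.4195,.2818,.0805,59.5)"
```

```text
t12.4 tcp [0.4193 0.2824 0.0803] yaw 59.5 gap 0.0234 F [-0.7 -0.5  2.1] j [ 0.43  0.28 -0.39  0.9  -0.    0.97]  SHIFT [-0.0004  0.0004 -0.0002] TW [ 0. -0. -0.]
```

>>> {"op": "servo_tool", "data": {
  "targets": [
    {"xyz": [0, 0, 0], "twist": [0, 0, 0], "jaw": 0.36},
    {"xyz": [0, 0, 0], "twist": [0, 0, 0], "jaw": 0.5},
    {"xyz": [0, 0, 0], "twist": [0, 0, 0], "jaw": 0.6},
    {"xyz": [0, 0, 0], "twist": [0, 0, 0], "jaw": 0.6},
    {"xyz": [0, 0, -0.01], "twist": [0, 0, 0], "jaw": 0.6},
    {"xyz": [0, 0, -0.03], "twist": [0, 0, 0], "jaw": 0.6},
    {"xyz": [0, 0, -0.055], "twist": [0, 0, 0], "jaw": 0.6},
    {"xyz": [0, 0, -0.075], "twist": [0, 0, 0], "jaw": 0.6},
    {"xyz": [0, 0, -0.08], "twist": [0, 0, 0], "jaw": 0.6},
    {"xyz": [0, 0, -0.08], "twist": [0, 0, 0], "jaw": 0.6}
  ]
}}

```text
clock: 13.2
tcp_pos: [0.4206, 0.283, 0.1623]
orientation: [0.0, 0.868, 0.496, 0.002]
wrist_force: [-0.1, -0.4, -0.8]
finger_gap: 0.0514
```

```bash
python3 -c "
from br import *
c=cam('wrist'); print('gun face',tops(c,.4195,.2818,.072,.084,.04),'round top',tops(c,.4195,.2818,.086,.12,.025),'tip',tops(c,.4195,.2818,.098,.12,.015))
for i in range(2): go(.4095,.1797,.13,60); cam('wrist')"
```

```text
gun face (array([0.4195, 0.2817, 0.0291, 0.0791]), np.int64(3059)) round top (array([0.42  , 0.2821, 0.0137, 0.1059]), np.int64(904)) tip (array([0.4202, 0.2818, 0.0049, 0.1068]), np.int64(140))
t13.2 tcp [0.4197 0.2826 0.1608] yaw 59.5 gap 0.0512 F [-0.9 -0.5 -0.4] j [ 0.43  0.21 -0.26  1.09  0.    0.97]  SHIFT [-0.0939  0.0434  0.0306] TW [ 0.001 -0.002 -0.009]
t13.3 tcp [0.419  0.2823 0.1597] yaw 59.5 gap 0.0510 F [-0.2  0.1  0.2] j [ 0.43  0.21 -0.27  1.09  0.    0.97]  SHIFT [-0.0932  0.0439  0.0297] TW [-0.     0.    -0.009]
```

>>> {"op": "servo_tool", "data": {
  "targets": [
    {"xyz": [-0.02, 0.009, 0.0], "twist": [0, 0, -0.009], "jaw": 0.6},
    {"xyz": [-0.05, 0.024, 0.01], "twist": [0, 0, -0.009], "jaw": 0.6},
    {"xyz": [-0.075, 0.036, 0.025], "twist": [0, 0, -0.009], "jaw": 0.6},
    {"xyz": [-0.09, 0.043, 0.045], "twist": [0, 0, -0.009], "jaw": 0.6},
    {"xyz": [-0.0932, 0.0442, 0.07], "twist": [0, 0, -0.009], "jaw": 0.6},
    {"xyz": [-0.0932, 0.0442, 0.09], "twist": [0, 0, -0.009], "jaw": 0.6},
    {"xyz": [-0.0932, 0.0442, 0.1], "twist": [0, 0, -0.009], "jaw": 0.6},
    {"xyz": [-0.0932, 0.0442, 0.1], "twist": [0, 0, -0.009], "jaw": 0.6},
    {"xyz": [-0.0932, 0.0442, 0.1], "twist": [0, 0, -0.009], "jaw": 0.6}
  ]
}}

```text
clock: 14.1
tcp_pos: [0.4085, 0.1792, 0.0588]
orientation: [-0.001, 0.866, 0.5, -0.002]
wrist_force: [-0.1, -0.5, -0.1]
finger_gap: 0.051
```

```bash
python3 -c "
from br import *
c=cam('wrist'); print('hex',tops(c,.41,.18,.01,.05,.018),tops(c,.41,.18,.03,.042,.015))
for i in range(2): go(.4099,.1796,.0180,60); cam('wrist')"
```

```text
hex (array([0.4088, 0.1802, 0.0154, 0.0357]), np.int64(1713)) (array([0.4086, 0.1802, 0.0088, 0.036 ]), np.int64(495))
t14.2 tcp [0.4095 0.1796 0.0596] yaw 60.0 gap 0.0512 F [0.2 0.7 1. ] j [ 0.23  0.2  -0.55  0.82  0.    0.76]  SHIFT [0.0003 0.0004 0.0416] TW [-0.001  0.001 -0.   ]
t14.2 tcp [0.4101 0.1798 0.0602] yaw 60.0 gap 0.0515 F [ 0.2 -0.3 -0.3] j [ 0.23  0.2  -0.55  0.82  0.    0.76]  SHIFT [-0.0003 -0.0001  0.0422] TW [ 0. -0. -0.]
```

>>> {"op": "servo_tool", "data": {
  "targets": [
    {"xyz": [0, 0, 0.015], "twist": [0, 0, 0], "jaw": 0.55},
    {"xyz": [0, 0, 0.028], "twist": [0, 0, 0], "jaw": 0.55},
    {"xyz": [0, 0, 0.036], "twist": [0, 0, 0], "jaw": 0.55},
    {"xyz": [0, 0, 0.04], "twist": [0, 0, 0], "jaw": 0.55},
    {"xyz": [0, 0, 0.0422], "twist": [0, 0, 0], "jaw": 0.55},
    {"xyz": [0, 0, 0.0422], "twist": [0, 0, 0], "jaw": 0.2},
    {"xyz": [0, 0, 0.0422], "twist": [0, 0, 0], "jaw": 0.2},
    {"xyz": [0, 0, 0.0422], "twist": [0, 0, 0], "jaw": 0.2},
    {"xyz": [0, 0, 0.0422], "twist": [0, 0, 0], "jaw": 0.2},
    {"xyz": [0, 0, 0.0422], "twist": [0, 0, 0], "jaw": 0.2},
    {"xyz": [0, 0, 0.0422], "twist": [0, 0, 0], "jaw": 0.2}
  ]
}}

```text
clock: 15.17
tcp_pos: [0.4106, 0.1798, 0.0184]
orientation: [0.0, 0.866, 0.5, 0.001]
wrist_force: [-1.3, -1.0, 5.5]
finger_gap: 0.0254
```

>>> {"op": "servo_tool", "data": {
  "targets": [
    {"xyz": [0, 0, -0.005], "twist": [0, 0, 0], "jaw": 0.2},
    {"xyz": [0, 0, -0.015], "twist": [0, 0, 0], "jaw": 0.2},
    {"xyz": [0, 0, -0.035], "twist": [0, 0, 0], "jaw": 0.2},
    {"xyz": [0, 0, -0.06], "twist": [0, 0, 0], "jaw": 0.2},
    {"xyz": [0, 0, -0.08], "twist": [0, 0, 0], "jaw": 0.2},
    {"xyz": [0, 0, -0.085], "twist": [0, 0, 0], "jaw": 0.2},
    {"xyz": [0, 0, -0.085], "twist": [0, 0, 0], "jaw": 0.2}
  ]
}}

```text
clock: 15.75
tcp_pos: [0.4112, 0.1799, 0.1042]
orientation: [0.0, 0.866, 0.5, 0.002]
wrist_force: [0.5, 0.3, -0.6]
finger_gap: 0.0251
```

```bash
python3 -c "
from br import *
go(.489,-.0562,.105,59.5)"
```

```text
t15.8 tcp [0.4112 0.1799 0.1042] yaw 60.0 gap 0.0251 F [ 0.5  0.3 -0.6] j [ 0.23  0.15 -0.49  0.93  0.    0.76]  SHIFT [-0.1655  0.1855 -0.0007] TW [ 0.002 -0.002  0.009]
```

>>> {"op": "servo_tool", "data": {
  "targets": [
    {"xyz": [-0.015, 0.016, 0], "twist": [0, 0, 0.0], "jaw": 0.2},
    {"xyz": [-0.04, 0.045, 0], "twist": [0, 0, 0.009], "jaw": 0.2},
    {"xyz": [-0.065, 0.073, 0], "twist": [0, 0, 0.009], "jaw": 0.2},
    {"xyz": [-0.09, 0.101, 0], "twist": [0, 0, 0.009], "jaw": 0.2},
    {"xyz": [-0.115, 0.129, 0], "twist": [0, 0, 0.009], "jaw": 0.2},
    {"xyz": [-0.137, 0.154, 0], "twist": [0, 0, 0.009], "jaw": 0.2},
    {"xyz": [-0.153, 0.172, 0], "twist": [0, 0, 0.009], "jaw": 0.2},
    {"xyz": [-0.162, 0.183, 0], "twist": [0, 0, 0.009], "jaw": 0.2},
    {"xyz": [-0.165, 0.186, 0], "twist": [0, 0, 0.009], "jaw": 0.2},
    {"xyz": [-0.165, 0.186, 0], "twist": [0, 0, 0.009], "jaw": 0.2},
    {"xyz": [-0.165, 0.186, 0], "twist": [0, 0, 0.009], "jaw": 0.2}
  ]
}}

```text
clock: 16.67
tcp_pos: [0.4874, -0.0552, 0.102]
orientation: [-0.001, 0.868, 0.496, -0.001]
wrist_force: [-1.1, 0.6, -1.9]
finger_gap: 0.0249
```

```bash
python3 -c "
from br import *
for i in range(3): go(.4892,-.056,.039,59.5); c=cam('wrist')
print('boss',tops(c,.488,-.0557,.029,.037,.03),'gun round',tops(c,.4195,.2818,.098,.12,.015))
cv2.imwrite('pics/w9.png',cv2.resize(c['color'][150:420,130:430,::-1],None,fx=2,fy=2))
"
```

```text
t16.7 tcp [ 0.4874 -0.0552  0.102 ] yaw 59.5 gap 0.0249 F [-1.1  0.6 -1.9] j [-0.28  0.23 -0.39  0.95  0.    0.26]  SHIFT [0.0002 0.0021 0.063 ] TW [-0.002  0.     0.   ]
t16.7 tcp [ 0.4875 -0.0548  0.1022] yaw 59.6 gap 0.0251 F [-0.7 -0.6 -0.1] j [-0.28  0.23 -0.39  0.95  0.    0.26]  SHIFT [-0.0001  0.0022  0.0632] TW [-0.002 -0.     0.001]
t16.8 tcp [ 0.4877 -0.0548  0.1024] yaw 59.6 gap 0.0249 F [ 0.6 -0.8 -0. ] j [-0.28  0.23 -0.39  0.95  0.    0.26]  SHIFT [-0.0003  0.002   0.0634] TW [-0.001 -0.     0.001]
boss (array([ 0.4883, -0.0555,  0.0241,  0.0342]), np.int64(1944)) gun round ('none', np.int64(0))
```

View pics/w9.png

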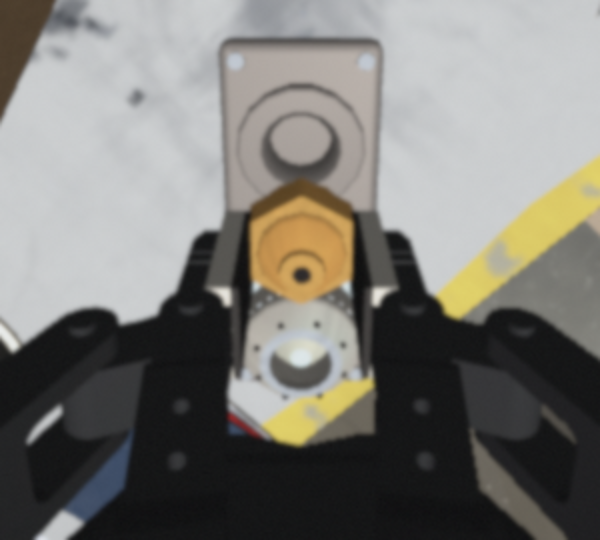

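The hex nozzle is held upright at (301,245), and the seat bore at (301,140) is in line with it. Going down.

>>> {"op": "servo_tool", "data": {
  "targets": [
    {"xyz": [0, 0.0012, 0.012], "twist": [0, 0, 0], "jaw": 0.2},
    {"xyz": [0, 0.0015, 0.027], "twist": [0, 0, 0], "jaw": 0.2},
    {"xyz": [0, 0.0015, 0.04], "twist": [0, 0, 0], "jaw": 0.2},
    {"xyz": [0, 0.0015, 0.05], "twist": [0, 0, 0], "jaw": 0.2},
    {"xyz": [0, 0.0015, 0.057], "twist": [0, 0, 0], "jaw": 0.2},
    {"xyz": [0, 0.0015, 0.061], "twist": [0, 0, 0], "jaw": 0.2},
    {"xyz": [0, 0.0015, 0.0625], "twist": [0, 0, 0], "jaw": 0.2},
    {"xyz": [0, 0.0015, 0.0625], "twist": [0, 0, 0], "jaw": 0.2}
  ]
}}

```text
clock: 17.48
tcp_pos: [0.4898, -0.0569, 0.0403]
orientation: [-0.0, 0.868, 0.496, 0.0]
wrist_force: [-0.5, 0.4, -1.7]
finger_gap: 0.0251
```

>>> {"op": "servo_tool", "data": {
  "targets": [
    {"xyz": [0, 0, 0.0007], "twist": [0, 0, 0], "jaw": 0.2},
    {"xyz": [0, 0, 0.001], "twist": [0, 0, 0], "jaw": 0.2},
    {"xyz": [0, 0, 0.001], "twist": [0, 0, 0], "jaw": 0.2}
  ]
}}

```text
clock: 17.73
tcp_pos: [0.4902, -0.0572, 0.0397]
orientation: [0.0, 0.868, 0.496, 0.0]
wrist_force: [0.3, -0.0, -0.4]
finger_gap: 0.025
```

>>> {"op": "servo_tool", "data": {
  "targets": [
    {"xyz": [0, 0, 0.0007], "twist": [0, 0, 0], "jaw": 0.2},
    {"xyz": [0, 0, 0.0007], "twist": [0, 0, 0], "jaw": 0.2},
    {"xyz": [0, 0, 0.0007], "twist": [0, 0, 0], "jaw": 0.2}
  ]
}}

```text
clock: 17.98
tcp_pos: [0.4898, -0.0571, 0.0387]
orientation: [0.0, 0.868, 0.496, 0.0]
wrist_force: [-0.8, -0.2, -0.3]
finger_gap: 0.0252
```

```bash
python3 -c "
from br import *
go(.4892,-.056,.037,59.5)"
```

```text
t18.0 tcp [ 0.4898 -0.0571  0.0387] yaw 59.5 gap 0.0252 F [-0.8 -0.2 -0.3] j [-0.28  0.31 -0.47  0.79  0.    0.25]  SHIFT [ 0.0006 -0.0011  0.0017] TW [ 0.    -0.    -0.001]
```

>>> {"op": "servo_tool", "data": {
  "targets": [
    {"xyz": [0.0004, -0.0008, 0.0007], "twist": [0, 0, 0], "jaw": 0.2},
    {"xyz": [0.0004, -0.0008, 0.001], "twist": [0, 0, 0], "jaw": 0.2},
    {"xyz": [0.0004, -0.0008, 0.001], "twist": [0, 0, 0], "jaw": 0.2}
  ]
}}

```text
clock: 18.23
tcp_pos: [0.4893, -0.0562, 0.0375]
orientation: [-0.0, 0.868, 0.496, 0.0]
wrist_force: [-0.3, -0.8, -0.0]
finger_gap: 0.0251
```

>>> {"op": "servo_tool", "data": {
  "targets": [
    {"xyz": [0, 0, 0.0006], "twist": [0, 0, 0], "jaw": 0.2},
    {"xyz": [0, 0, 0.0006], "twist": [0, 0, 0], "jaw": 0.2},
    {"xyz": [0, 0, 0.0006], "twist": [0, 0, 0], "jaw": 0.2}
  ]
}}

```text
clock: 18.48
tcp_pos: [0.4893, -0.0563, 0.0374]
orientation: [0.0, 0.868, 0.496, 0.0]
wrist_force: [-1.7, -0.1, 5.8]
finger_gap: 0.0252
```

>>> {"op": "servo_tool", "data": {
  "targets": [
    {"xyz": [0, 0, 0.0006], "twist": [0, 0, 0], "jaw": 0.2},
    {"xyz": [0, 0, 0.0006], "twist": [0, 0, 0], "jaw": 0.2},
    {"xyz": [0, 0, 0.0006], "twist": [0, 0, 0], "jaw": 0.2}
  ]
}}

```text
clock: 18.73
tcp_pos: [0.4894, -0.0563, 0.0374]
orientation: [0.0, 0.868, 0.496, 0.0]
wrist_force: [-2.6, 1.6, 11.4]
finger_gap: 0.0252
```

>>> {"op": "servo_tool", "data": {
  "targets": [
    {"xyz": [0, 0, -0.0008], "twist": [0, 0, 0], "jaw": 0.36},
    {"xyz": [0, 0, -0.0008], "twist": [0, 0, 0], "jaw": 0.5},
    {"xyz": [0, 0, -0.0008], "twist": [0, 0, 0], "jaw": 0.6},
    {"xyz": [0, 0, -0.0008], "twist": [0, 0, 0], "jaw": 0.6},
    {"xyz": [0, 0, -0.01], "twist": [0, 0, 0], "jaw": 0.7},
    {"xyz": [0, 0, -0.03], "twist": [0, 0, 0], "jaw": 1},
    {"xyz": [0, 0, -0.055], "twist": [0, 0, 0], "jaw": 1},
    {"xyz": [0, 0, -0.075], "twist": [0, 0, 0], "jaw": 1},
    {"xyz": [0, 0, -0.08], "twist": [0, 0, 0], "jaw": 1},
    {"xyz": [0, 0, -0.08], "twist": [0, 0, 0], "jaw": 1}
  ]
}}

```text
clock: 19.57
tcp_pos: [0.4908, -0.0567, 0.1184]
orientation: [0.001, 0.868, 0.496, 0.001]
wrist_force: [-0.2, -0.7, -0.1]
finger_gap: 0.0855
```

```bash
python3 -c "
from br import *
c=cam('wrist'); print('boss',tops(c,.488,-.0557,.029,.037,.03),'hex',tops(c,.488,-.0557,.04,.07,.02),'top',tops(c,.488,-.0557,.05,.07,.02),'cap',tops(c,.5635,-.1,.02,.06,.032))
for i in range(2): go(.5635,-.1002,.116,59.5); cam('wrist')"
```

```text
boss (array([ 0.4883, -0.0555,  0.0241,  0.0347]), np.int64(1628)) hex (array([ 0.4881, -0.0559,  0.0155,  0.0548]), np.int64(1097)) top (array([ 0.4874, -0.0559,  0.0082,  0.0551]), np.int64(290)) cap (array([ 0.5633, -0.0995,  0.0256,  0.0435]), np.int64(2525))
t19.6 tcp [ 0.4899 -0.0565  0.117 ] yaw 59.5 gap 0.0852 F [-0.4 -0.7 -0.8] j [-0.28  0.22 -0.37  0.98  0.    0.26]  SHIFT [-0.0003  0.0856  0.0012] TW [ 0.002 -0.001 -0.   ]
t19.7 tcp [ 0.4891 -0.0562  0.116 ] yaw 59.5 gap 0.0854 F [0.3 0.5 1. ] j [-0.28  0.22 -0.37  0.98  0.    0.26]  SHIFT [-0.0001  0.0864  0.    ] TW [-0. -0. -0.]
```

>>> {"op": "servo_tool", "data": {
  "targets": [
    {"xyz": [0, 0.02, 0], "twist": [0, 0, 0], "jaw": 1},
    {"xyz": [0, 0.05, 0], "twist": [0, 0, 0], "jaw": 1},
    {"xyz": [0, 0.075, 0], "twist": [0, 0, 0], "jaw": 1},
    {"xyz": [0, 0.0862, 0], "twist": [0, 0, 0], "jaw": 1},
    {"xyz": [0, 0.0862, 0.015], "twist": [0, 0, 0], "jaw": 1},
    {"xyz": [0, 0.0862, 0.035], "twist": [0, 0, 0], "jaw": 1},
    {"xyz": [0, 0.0862, 0.05], "twist": [0, 0, 0], "jaw": 0.85},
    {"xyz": [0, 0.0862, 0.06], "twist": [0, 0, 0], "jaw": 0.8},
    {"xyz": [0, 0.0862, 0.065], "twist": [0, 0, 0], "jaw": 0.8},
    {"xyz": [0, 0.0862, 0.065], "twist": [0, 0, 0], "jaw": 0.8},
    {"xyz": [0, 0.0862, 0.065], "twist": [0, 0, 0], "jaw": 0.8}
  ]
}}

```text
clock: 20.63
tcp_pos: [0.5634, -0.1, 0.0512]
orientation: [-0.0, 0.868, 0.496, -0.0]
wrist_force: [0.0, -0.3, 0.1]
finger_gap: 0.0682
```

```bash
python3 -c "
from br import *
c=cam('wrist');cv2.imwrite('pics/w10.png',cv2.resize(c['color'][150:420,130:430,::-1],None,fx=2,fy=2))
for i in range(2): go(.5634,-.0999,.016,59.5); cam('wrist')"
```

```text
t20.7 tcp [ 0.5639 -0.1002  0.0519] yaw 59.5 gap 0.0683 F [ 0.2 -0.7  0. ] j [-0.32  0.42 -0.25  0.89  0.    0.22]  SHIFT [-0.0001 -0.0006  0.0359] TW [ 0.001 -0.    -0.   ]
t20.7 tcp [ 0.5642 -0.1003  0.0522] yaw 59.5 gap 0.0682 F [-0.8 -0.1 -0.3] j [-0.32  0.42 -0.25  0.89  0.    0.22]  SHIFT [-0.0001 -0.001   0.0362] TW [ 0.001 -0.    -0.   ]
```

View pics/w10.png

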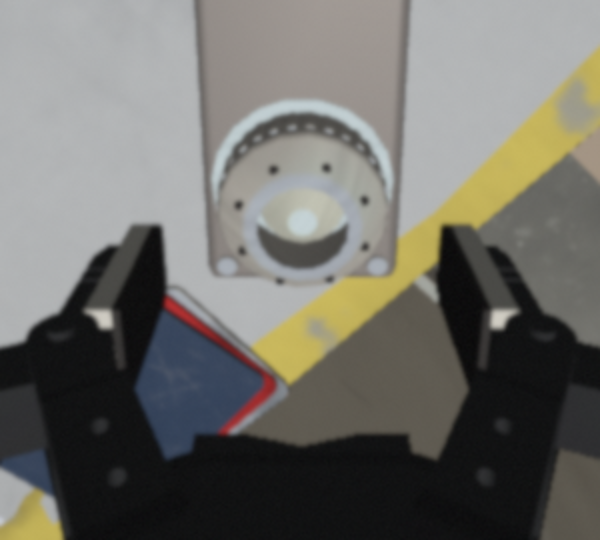

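>>> {"op": "servo_tool", "data": {
  "targets": [
    {"xyz": [0, -0.0008, 0.012], "twist": [0, 0, 0], "jaw": 0.8},
    {"xyz": [0, -0.0008, 0.022], "twist": [0, 0, 0], "jaw": 0.8},
    {"xyz": [0, -0.0008, 0.03], "twist": [0, 0, 0], "jaw": 0.8},
    {"xyz": [0, -0.0008, 0.034], "twist": [0, 0, 0], "jaw": 0.8},
    {"xyz": [0, -0.0008, 0.036], "twist": [0, 0, 0], "jaw": 0.8},
    {"xyz": [0, -0.0008, 0.036], "twist": [0, 0, 0], "jaw": 0.5},
    {"xyz": [0, -0.0008, 0.036], "twist": [0, 0, 0], "jaw": 0.5},
    {"xyz": [0, -0.0008, 0.036], "twist": [0, 0, 0], "jaw": 0.5},
    {"xyz": [0, -0.0008, 0.036], "twist": [0, 0, 0], "jaw": 0.5},
    {"xyz": [0, -0.0008, 0.036], "twist": [0, 0, 0], "jaw": 0.5}
  ]
}}

```text
clock: 21.62
tcp_pos: [0.5632, -0.0998, 0.0158]
orientation: [0.0, 0.868, 0.496, 0.0]
wrist_force: [-0.1, -0.8, 0.3]
finger_gap: 0.0489
```

>>> {"op": "servo_tool", "data": {
  "targets": [
    {"xyz": [0, 0, -0.004], "twist": [0, 0, 0], "jaw": 0.5},
    {"xyz": [0, 0, -0.012], "twist": [0, 0, 0], "jaw": 0.5},
    {"xyz": [0, 0, -0.025], "twist": [0, 0, 0], "jaw": 0.5},
    {"xyz": [0, 0, -0.05], "twist": [0, 0, 0], "jaw": 0.5},
    {"xyz": [0, 0, -0.08], "twist": [0, 0, 0], "jaw": 0.5},
    {"xyz": [0, 0, -0.105], "twist": [0, 0, 0], "jaw": 0.5},
    {"xyz": [0, 0, -0.12], "twist": [0, 0, 0], "jaw": 0.5},
    {"xyz": [0, 0, -0.125], "twist": [0, 0, 0], "jaw": 0.5},
    {"xyz": [0, 0, -0.125], "twist": [0, 0, 0], "jaw": 0.5}
  ]
}}

```text
clock: 22.37
tcp_pos: [0.564, -0.1, 0.1425]
orientation: [0.001, 0.868, 0.496, 0.001]
wrist_force: [0.2, -0.6, -0.0]
finger_gap: 0.049
```

```bash
python3 -c "
from br import *
c=cam('wrist');np.save('w11.npy',c); s=env.get_state(); t=s['tcp_pos']
print('cap in hand',tops(c,t[0],t[1],t[2]+.015,t[2]+.035,.03),'post',tops(c,.5636,-.1,.02,.05,.03))
for i in range(2): go(.4195,.2818,.14,59.5); cam('wrist')"
```

```text
cap in hand (array([ 0.5602, -0.098 ,  0.0291,  0.1738]), np.int64(7107)) post (array([ 0.5644, -0.0995,  0.0133,  0.0397]), np.int64(677))
t22.4 tcp [ 0.5631 -0.0997  0.1409] yaw 59.5 gap 0.0488 F [ 0.4 -0.1 -1.1] j [-0.32  0.35 -0.13  1.09  0.    0.22]  SHIFT [ 0.2557 -0.3174  0.0006] TW [ 0.001 -0.    -0.   ]
t22.5 tcp [ 0.5624 -0.0995  0.1398] yaw 59.5 gap 0.0491 F [-0.  -0.1 -1.4] j [-0.32  0.35 -0.13  1.09  0.    0.22]  SHIFT [ 0.2559 -0.3168  0.    ] TW [-0.001  0.    -0.001]
```

>>> {"op": "servo_tool", "data": {
  "targets": [
    {"xyz": [0.012, -0.015, 0], "twist": [0, 0, 0], "jaw": 0.5},
    {"xyz": [0.035, -0.043, 0], "twist": [0, 0, 0], "jaw": 0.5},
    {"xyz": [0.06, -0.074, 0], "twist": [0, 0, 0], "jaw": 0.5},
    {"xyz": [0.085, -0.105, 0], "twist": [0, 0, 0], "jaw": 0.5},
    {"xyz": [0.11, -0.136, 0], "twist": [0, 0, 0], "jaw": 0.5},
    {"xyz": [0.135, -0.167, 0], "twist": [0, 0, 0], "jaw": 0.5},
    {"xyz": [0.16, -0.198, 0], "twist": [0, 0, 0], "jaw": 0.5},
    {"xyz": [0.185, -0.229, 0], "twist": [0, 0, 0], "jaw": 0.5},
    {"xyz": [0.208, -0.258, 0], "twist": [0, 0, 0], "jaw": 0.5},
    {"xyz": [0.23, -0.285, 0], "twist": [0, 0, 0], "jaw": 0.5},
    {"xyz": [0.246, -0.305, 0], "twist": [0, 0, 0], "jaw": 0.5},
    {"xyz": [0.256, -0.317, 0], "twist": [0, 0, 0], "jaw": 0.5}
  ]
}}

```text
clock: 23.52
tcp_pos: [0.4173, 0.2839, 0.1388]
orientation: [-0.0, 0.868, 0.497, -0.002]
wrist_force: [0.2, -0.5, -0.3]
finger_gap: 0.0487
```

>>> {"op": "servo_tool", "data": {
  "targets": [
    {"xyz": [0, 0, 0], "twist": [0, 0, 0], "jaw": 0.5},
    {"xyz": [0, 0, 0], "twist": [0, 0, 0], "jaw": 0.5},
    {"xyz": [0, 0, 0], "twist": [0, 0, 0], "jaw": 0.5}
  ]
}}

```text
clock: 23.77
tcp_pos: [0.4194, 0.2812, 0.1394]
orientation: [0.0, 0.868, 0.496, -0.001]
wrist_force: [-0.4, 0.4, -1.0]
finger_gap: 0.0488
```

```bash
python3 -c "
from br import *
c=cam('wrist');cv2.imwrite('pics/w12.png',cv2.resize(c['color'][150:420,130:430,::-1],None,fx=2,fy=2))
for i in range(2): go(.4195,.2818,.0805,59.5); cam('wrist')"
```

```text
t23.8 tcp [0.4197 0.2809 0.1396] yaw 59.4 gap 0.0489 F [ 0.6 -0.5  0.4] j [ 0.43  0.23 -0.3   1.05 -0.    0.96]  SHIFT [ 0.0007 -0.0006  0.0591] TW [-0.001  0.001 -0.001]
t23.9 tcp [0.4199 0.2808 0.1398] yaw 59.4 gap 0.0491 F [ 0.2  0.4 -0.8] j [ 0.43  0.23 -0.3   1.05 -0.    0.96]  SHIFT [ 0.0007 -0.0008  0.0593] TW [-0.     0.001 -0.002]
```

View pics/w12.png

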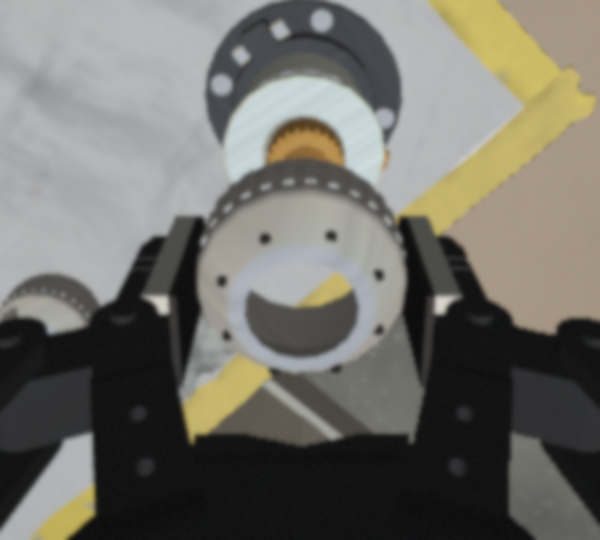

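The plain cap is held level at (302,285), in line with the gun nozzle. Going down.

>>> {"op": "servo_tool", "data": {
  "targets": [
    {"xyz": [0.0007, -0.0003, 0.01], "twist": [0, 0, 0], "jaw": 0.5},
    {"xyz": [0.0007, -0.0003, 0.022], "twist": [0, 0, 0], "jaw": 0.5},
    {"xyz": [0.0007, -0.0003, 0.034], "twist": [0, 0, 0], "jaw": 0.5},
    {"xyz": [0.0007, -0.0003, 0.044], "twist": [0, 0, 0], "jaw": 0.5},
    {"xyz": [0.0007, -0.0003, 0.051], "twist": [0, 0, 0], "jaw": 0.5},
    {"xyz": [0.0007, -0.0003, 0.055], "twist": [0, 0, 0], "jaw": 0.5},
    {"xyz": [0.0007, -0.0003, 0.057], "twist": [0, 0, 0], "jaw": 0.5},
    {"xyz": [0.0007, -0.0003, 0.057], "twist": [0, 0, 0], "jaw": 0.5},
    {"xyz": [0.0007, -0.0003, 0.057], "twist": [0, 0, 0], "jaw": 0.5}
  ]
}}

```text
clock: 24.67
tcp_pos: [0.4202, 0.2827, 0.0837]
orientation: [-0.0, 0.868, 0.496, 0.0]
wrist_force: [0.2, -0.6, -0.0]
finger_gap: 0.049
```

>>> {"op": "servo_tool", "data": {
  "targets": [
    {"xyz": [0, 0, 0.0007], "twist": [0, 0, 0], "jaw": 0.5},
    {"xyz": [0, 0, 0.001], "twist": [0, 0, 0], "jaw": 0.5},
    {"xyz": [0, 0, 0.001], "twist": [0, 0, 0], "jaw": 0.5}
  ]
}}

```text
clock: 24.92
tcp_pos: [0.4202, 0.2828, 0.0827]
orientation: [-0.0, 0.868, 0.496, 0.0]
wrist_force: [-0.5, 0.1, -0.2]
finger_gap: 0.0486
```

>>> {"op": "servo_tool", "data": {
  "targets": [
    {"xyz": [0, 0, 0.0007], "twist": [0, 0, 0], "jaw": 0.5},
    {"xyz": [0, 0, 0.0007], "twist": [0, 0, 0], "jaw": 0.5},
    {"xyz": [0, 0, 0.0007], "twist": [0, 0, 0], "jaw": 0.5}
  ]
}}

```text
clock: 25.17
tcp_pos: [0.4199, 0.2826, 0.0817]
orientation: [-0.0, 0.868, 0.496, 0.0]
wrist_force: [0.1, 0.2, -0.5]
finger_gap: 0.049
```

>>> {"op": "servo_tool", "data": {
  "targets": [
    {"xyz": [0, 0, 0.0007], "twist": [0, 0, 0], "jaw": 0.5},
    {"xyz": [0, 0, 0.0007], "twist": [0, 0, 0], "jaw": 0.5},
    {"xyz": [0, 0, 0.0007], "twist": [0, 0, 0], "jaw": 0.5}
  ]
}}

```text
clock: 25.42
tcp_pos: [0.4199, 0.2826, 0.0809]
orientation: [-0.0, 0.868, 0.496, -0.0]
wrist_force: [-0.0, 0.7, 0.7]
finger_gap: 0.0491
```

```bash
python3 -c "
from br import *
go(.4195,.2818,.0798,59.5)"
```

```text
t25.4 tcp [0.4199 0.2826 0.0809] yaw 59.5 gap 0.0491 F [-0.   0.7  0.7] j [ 0.43  0.28 -0.39  0.9   0.    0.97]  SHIFT [-0.0009  0.0001  0.0011] TW [-0.  0. -0.]
```

>>> {"op": "servo_tool", "data": {
  "targets": [
    {"xyz": [-0.0007, 0, 0.0005], "twist": [0, 0, 0], "jaw": 0.5},
    {"xyz": [-0.0007, 0, 0.0007], "twist": [0, 0, 0], "jaw": 0.5},
    {"xyz": [-0.0007, 0, 0.0007], "twist": [0, 0, 0], "jaw": 0.5}
  ]
}}

```text
clock: 25.67
tcp_pos: [0.4195, 0.2819, 0.0802]
orientation: [-0.0, 0.868, 0.496, -0.0]
wrist_force: [0.1, -0.4, 0.4]
finger_gap: 0.0493
```

>>> {"op": "servo_tool", "data": {
  "targets": [
    {"xyz": [0, 0, 0.0006], "twist": [0, 0, 0], "jaw": 0.5},
    {"xyz": [0, 0, 0.0006], "twist": [0, 0, 0], "jaw": 0.5},
    {"xyz": [0, 0, 0.0006], "twist": [0, 0, 0], "jaw": 0.5}
  ]
}}

```text
clock: 25.92
tcp_pos: [0.4196, 0.282, 0.0798]
orientation: [-0.0, 0.868, 0.496, 0.0]
wrist_force: [0.3, -0.0, -0.9]
finger_gap: 0.0491
```

>>> {"op": "servo_tool", "data": {
  "targets": [
    {"xyz": [0, 0, 0.0004], "twist": [0, 0, 0], "jaw": 0.5},
    {"xyz": [0, 0, 0.0004], "twist": [0, 0, 0], "jaw": 0.5},
    {"xyz": [0, 0, 0.0004], "twist": [0, 0, 0], "jaw": 0.5}
  ]
}}

```text
clock: 26.17
tcp_pos: [0.4197, 0.2821, 0.0796]
orientation: [0.0, 0.868, 0.496, 0.0]
wrist_force: [-0.6, -0.3, 3.4]
finger_gap: 0.0485
```

>>> {"op": "servo_tool", "data": {
  "targets": [
    {"xyz": [0, 0, 0], "twist": [0, 0, 0], "jaw": 0.62},
    {"xyz": [0, 0, 0], "twist": [0, 0, 0], "jaw": 0.75},
    {"xyz": [0, 0, 0], "twist": [0, 0, 0], "jaw": 0.85},
    {"xyz": [0, 0, 0], "twist": [0, 0, 0], "jaw": 0.85},
    {"xyz": [0, 0, -0.01], "twist": [0, 0, 0], "jaw": 0.85},
    {"xyz": [0, 0, -0.03], "twist": [0, 0, 0], "jaw": 0.85},
    {"xyz": [0, 0, -0.055], "twist": [0, 0, 0], "jaw": 0.85},
    {"xyz": [0, 0, -0.07], "twist": [0, 0, 0], "jaw": 0.85},
    {"xyz": [0, 0, -0.075], "twist": [0, 0, 0], "jaw": 0.85},
    {"xyz": [0, 0, -0.075], "twist": [0, 0, 0], "jaw": 0.85}
  ]
}}

```text
clock: 27.0
tcp_pos: [0.4207, 0.2826, 0.1562]
orientation: [0.0, 0.868, 0.496, 0.002]
wrist_force: [0.4, 0.2, -0.5]
finger_gap: 0.0727
```

```bash
python3 -c "
from br import *
c=cam('wrist'); print('cap',tops(c,.4195,.2818,.087,.12,.03),tops(c,.4195,.2818,.1025,.12,.03),'horned',tops(c,.4572,.1032,.008,.05,.035))
for i in range(2): go(.457,.1032,.075,59.5); cam('wrist')"
```

```text
cap (array([0.4206, 0.2814, 0.0256, 0.1075]), np.int64(3458)) (array([0.4203, 0.2817, 0.0207, 0.1078]), np.int64(1492)) horned (array([0.4502, 0.1055, 0.0224, 0.04  ]), np.int64(691))
t27.1 tcp [0.42   0.2822 0.1549] yaw 59.5 gap 0.0722 F [-0.2  0.3  0.2] j [ 0.43  0.22 -0.27  1.08  0.    0.97]  SHIFT [-0.1355  0.1227  0.0798] TW [ 0.001 -0.001 -0.001]
t27.1 tcp [0.4193 0.2819 0.1539] yaw 59.5 gap 0.0724 F [-0.7 -0.1 -1.1] j [ 0.43  0.22 -0.28  1.08  0.    0.97]  SHIFT [-0.1347  0.1232  0.0789] TW [-0.  0. -0.]
```

>>> {"op": "servo_tool", "data": {
  "targets": [
    {"xyz": [-0.015, 0.014, 0], "twist": [0, 0, 0], "jaw": 0.85},
    {"xyz": [-0.04, 0.037, 0], "twist": [0, 0, 0], "jaw": 0.85},
    {"xyz": [-0.07, 0.064, 0], "twist": [0, 0, 0], "jaw": 0.85},
    {"xyz": [-0.1, 0.0915, 0.01], "twist": [0, 0, 0], "jaw": 0.85},
    {"xyz": [-0.125, 0.114, 0.025], "twist": [0, 0, 0], "jaw": 0.85},
    {"xyz": [-0.135, 0.123, 0.04], "twist": [0, 0, 0], "jaw": 0.85},
    {"xyz": [-0.135, 0.123, 0.044], "twist": [0, 0, 0], "jaw": 0.85},
    {"xyz": [-0.135, 0.123, 0.044], "twist": [0, 0, 0], "jaw": 0.85},
    {"xyz": [-0.135, 0.123, 0.044], "twist": [0, 0, 0], "jaw": 0.85}
  ]
}}

```text
clock: 27.9
tcp_pos: [0.4561, 0.1037, 0.1097]
orientation: [-0.001, 0.868, 0.496, -0.001]
wrist_force: [-0.8, -0.8, 0.4]
finger_gap: 0.0725
```

```bash
python3 -c "
from br import *
c=cam('wrist'); print('horned',tops(c,.4572,.1032,.008,.05,.032),tops(c,.4572,.1032,.033,.05,.032))
for i in range(2): go(.457,.1032,.002,59.5); cam('wrist')"
```

```text
horned (array([0.4572, 0.1047, 0.0256, 0.04  ]), np.int64(2371)) (array([0.4568, 0.1038, 0.0196, 0.0408]), np.int64(333))
t27.9 tcp [0.4567 0.1041 0.1103] yaw 59.5 gap 0.0726 F [-0.3  0.5  0.3] j [ 0.05  0.19 -0.43  0.95  0.    0.58]  SHIFT [-0.0006  0.0008  0.1083] TW [-0.001  0.     0.001]
t28.0 tcp [0.457  0.1043 0.1107] yaw 59.6 gap 0.0726 F [-0.   0.2 -0.3] j [ 0.05  0.19 -0.43  0.95  0.    0.58]  SHIFT [-0.001   0.0005  0.1087] TW [ 0.    -0.     0.001]
```

>>> {"op": "servo_tool", "data": {
  "targets": [
    {"xyz": [0, 0, 0.02], "twist": [0, 0, 0], "jaw": 0.85},
    {"xyz": [0, 0, 0.045], "twist": [0, 0, 0], "jaw": 0.85},
    {"xyz": [0, 0, 0.07], "twist": [0, 0, 0], "jaw": 0.85},
    {"xyz": [0, 0, 0.088], "twist": [0, 0, 0], "jaw": 0.85},
    {"xyz": [0, 0, 0.099], "twist": [0, 0, 0], "jaw": 0.85},
    {"xyz": [0, 0, 0.105], "twist": [0, 0, 0], "jaw": 0.85},
    {"xyz": [0, 0, 0.1075], "twist": [0, 0, 0], "jaw": 0.85},
    {"xyz": [0, 0, 0.1075], "twist": [0, 0, 0], "jaw": 0.85}
  ]
}}

```text
clock: 28.72
tcp_pos: [0.4571, 0.1038, 0.003]
orientation: [0.0, 0.868, 0.497, 0.0]
wrist_force: [0.4, 1.1, 0.8]
finger_gap: 0.0725
```

>>> {"op": "servo_tool", "data": {
  "targets": [
    {"xyz": [0, 0, 0], "twist": [0, 0, 0], "jaw": 0.5},
    {"xyz": [0, 0, 0], "twist": [0, 0, 0], "jaw": 0.5},
    {"xyz": [0, 0, 0], "twist": [0, 0, 0], "jaw": 0.5},
    {"xyz": [0, 0, 0], "twist": [0, 0, 0], "jaw": 0.5},
    {"xyz": [0, 0, 0], "twist": [0, 0, 0], "jaw": 0.5},
    {"xyz": [0, 0, 0], "twist": [0, 0, 0], "jaw": 0.5}
  ]
}}

```text
clock: 29.22
tcp_pos: [0.4578, 0.1031, 0.0041]
orientation: [0.001, 0.868, 0.496, 0.001]
wrist_force: [-1.3, -1.6, 5.0]
finger_gap: 0.0491
```

>>> {"op": "servo_tool", "data": {
  "targets": [
    {"xyz": [0, 0, -0.004], "twist": [0, 0, 0], "jaw": 0.5},
    {"xyz": [0, 0, -0.012], "twist": [0, 0, 0], "jaw": 0.5},
    {"xyz": [0, 0, -0.03], "twist": [0, 0, 0], "jaw": 0.5},
    {"xyz": [0, 0, -0.06], "twist": [0, 0, 0], "jaw": 0.5},
    {"xyz": [0, 0, -0.09], "twist": [0, 0, 0], "jaw": 0.5},
    {"xyz": [0, 0, -0.105], "twist": [0, 0, 0], "jaw": 0.5},
    {"xyz": [0, 0, -0.11], "twist": [0, 0, 0], "jaw": 0.5},
    {"xyz": [0, 0, -0.11], "twist": [0, 0, 0], "jaw": 0.5}
  ]
}}

```text
clock: 29.88
tcp_pos: [0.4583, 0.1033, 0.1147]
orientation: [0.001, 0.868, 0.496, 0.002]
wrist_force: [0.4, -0.3, -1.9]
finger_gap: 0.0483
```

```bash
python3 -c "
from br import *
for i in range(2): go(.564,-.0998,.1135,59.5); cam('wrist')"
```

```text
t29.9 tcp [0.4583 0.1033 0.1147] yaw 59.5 gap 0.0483 F [ 0.4 -0.3 -1.9] j [ 0.05  0.18 -0.43  0.96  0.    0.58]  SHIFT [-0.1213  0.1942  0.0016] TW [ 0.003 -0.002 -0.   ]
t29.9 tcp [0.4573 0.1033 0.1133] yaw 59.5 gap 0.0490 F [ 0.2 -0.6 -0.6] j [ 0.05  0.18 -0.43  0.96  0.    0.58]  SHIFT [-1.207e-01  1.951e-01 -1.000e-04] TW [ 0.001 -0.001 -0.001]
```

>>> {"op": "servo_tool", "data": {
  "targets": [
    {"xyz": [-0.01, 0.016, 0], "twist": [0, 0, 0], "jaw": 0.5},
    {"xyz": [-0.028, 0.045, 0], "twist": [0, 0, 0], "jaw": 0.5},
    {"xyz": [-0.047, 0.076, 0], "twist": [0, 0, 0], "jaw": 0.5},
    {"xyz": [-0.066, 0.107, 0], "twist": [0, 0, 0], "jaw": 0.5},
    {"xyz": [-0.085, 0.137, 0], "twist": [0, 0, 0], "jaw": 0.5},
    {"xyz": [-0.101, 0.163, 0], "twist": [0, 0, 0], "jaw": 0.5},
    {"xyz": [-0.113, 0.182, 0], "twist": [0, 0, 0], "jaw": 0.5},
    {"xyz": [-0.119, 0.192, 0], "twist": [0, 0, 0], "jaw": 0.5},
    {"xyz": [-0.1205, 0.195, 0], "twist": [0, 0, 0], "jaw": 0.5},
    {"xyz": [-0.1205, 0.195, 0], "twist": [0, 0, 0], "jaw": 0.5},
    {"xyz": [-0.1205, 0.195, 0], "twist": [0, 0, 0], "jaw": 0.5}
  ]
}}

```text
clock: 30.9
tcp_pos: [0.5625, -0.0983, 0.1119]
orientation: [-0.001, 0.868, 0.496, -0.001]
wrist_force: [-0.1, 0.7, -0.5]
finger_gap: 0.0486
```

```bash
python3 -c "
from br import *
for i in range(3): go(.564,-.0998,.018,59.5); c=cam('wrist')
cv2.imwrite('pics/w13.png',cv2.resize(c['color'][150:420,130:430,::-1],None,fx=2,fy=2))"
```

```text
t30.9 tcp [ 0.5625 -0.0983  0.1119] yaw 59.5 gap 0.0486 F [-0.1  0.7 -0.5] j [-0.31  0.37 -0.17  1.03  0.    0.22]  SHIFT [-0.0005  0.0023  0.0939] TW [-0.003  0.     0.   ]
t30.9 tcp [ 0.5626 -0.0981  0.1122] yaw 59.5 gap 0.0490 F [ 0.2 -0.3 -0.9] j [-0.31  0.37 -0.17  1.03  0.    0.22]  SHIFT [-0.0008  0.0023  0.0942] TW [-0.002 -0.     0.001]
t31.0 tcp [ 0.5628 -0.098   0.1125] yaw 59.6 gap 0.0487 F [ 0.3  0.2 -0.8] j [-0.31  0.37 -0.17  1.03  0.    0.22]  SHIFT [-0.0009  0.0021  0.0945] TW [-0.001 -0.     0.001]
```

View pics/w13.png

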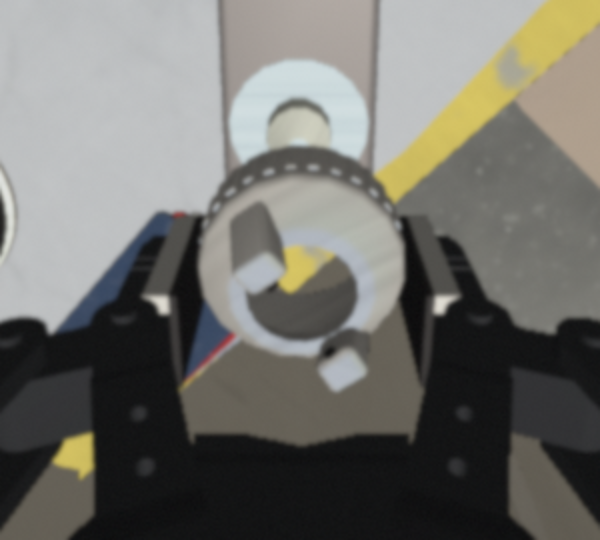

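The horned cap is held level at (302,265), and the post at (299,120) is in line with it. Going down.

>>> {"op": "servo_tool", "data": {
  "targets": [
    {"xyz": [-0.0006, 0.0014, 0.015], "twist": [0, 0, 0], "jaw": 0.5},
    {"xyz": [-0.0006, 0.0014, 0.035], "twist": [0, 0, 0], "jaw": 0.5},
    {"xyz": [-0.0006, 0.0014, 0.055], "twist": [0, 0, 0], "jaw": 0.5},
    {"xyz": [-0.0006, 0.0014, 0.07], "twist": [0, 0, 0], "jaw": 0.5},
    {"xyz": [-0.0006, 0.0014, 0.081], "twist": [0, 0, 0], "jaw": 0.5},
    {"xyz": [-0.0006, 0.0014, 0.088], "twist": [0, 0, 0], "jaw": 0.5},
    {"xyz": [-0.0006, 0.0014, 0.091], "twist": [0, 0, 0], "jaw": 0.5},
    {"xyz": [-0.0006, 0.0014, 0.092], "twist": [0, 0, 0], "jaw": 0.5},
    {"xyz": [-0.0006, 0.0014, 0.092], "twist": [0, 0, 0], "jaw": 0.5}
  ]
}}

```text
clock: 31.8
tcp_pos: [0.5651, -0.1008, 0.0213]
orientation: [0.0, 0.868, 0.496, 0.0]
wrist_force: [0.4, 0.0, -1.2]
finger_gap: 0.0487
```

>>> {"op": "servo_tool", "data": {
  "targets": [
    {"xyz": [0, 0, 0.0007], "twist": [0, 0, 0], "jaw": 0.5},
    {"xyz": [0, 0, 0.001], "twist": [0, 0, 0], "jaw": 0.5},
    {"xyz": [0, 0, 0.001], "twist": [0, 0, 0], "jaw": 0.5}
  ]
}}

```text
clock: 32.05
tcp_pos: [0.5651, -0.101, 0.0204]
orientation: [0.0, 0.868, 0.496, 0.0]
wrist_force: [0.1, 0.1, -0.9]
finger_gap: 0.0484
```

>>> {"op": "servo_tool", "data": {
  "targets": [
    {"xyz": [0, 0, 0.0007], "twist": [0, 0, 0], "jaw": 0.5},
    {"xyz": [0, 0, 0.0007], "twist": [0, 0, 0], "jaw": 0.5},
    {"xyz": [0, 0, 0.0007], "twist": [0, 0, 0], "jaw": 0.5}
  ]
}}

```text
clock: 32.3
tcp_pos: [0.5646, -0.1008, 0.0192]
orientation: [-0.0, 0.868, 0.496, 0.0]
wrist_force: [0.1, -0.1, -1.0]
finger_gap: 0.0487
```

>>> {"op": "servo_tool", "data": {
  "targets": [
    {"xyz": [0, 0, 0.0006], "twist": [0, 0, 0], "jaw": 0.5},
    {"xyz": [0, 0, 0.0006], "twist": [0, 0, 0], "jaw": 0.5},
    {"xyz": [0, 0, 0.0006], "twist": [0, 0, 0], "jaw": 0.5}
  ]
}}

```text
clock: 32.55
tcp_pos: [0.5647, -0.1009, 0.0185]
orientation: [0.0, 0.868, 0.496, 0.0]
wrist_force: [0.4, -0.5, -0.4]
finger_gap: 0.0484
```

```bash
python3 -c "
from br import *
go(.564,-.0998,.018,59.5)"
```

```text
t32.5 tcp [ 0.5647 -0.1009  0.0185] yaw 59.5 gap 0.0484 F [ 0.4 -0.5 -0.4] j [-0.32  0.46 -0.29  0.82  0.    0.22]  SHIFT [ 0.0005 -0.0012  0.0005] TW [ 0. -0. -0.]
```

>>> {"op": "servo_tool", "data": {
  "targets": [
    {"xyz": [0.0005, -0.001, 0.0006], "twist": [0, 0, 0], "jaw": 0.5},
    {"xyz": [0.0005, -0.001, 0.0006], "twist": [0, 0, 0], "jaw": 0.5},
    {"xyz": [0.0005, -0.001, 0.0006], "twist": [0, 0, 0], "jaw": 0.5}
  ]
}}

```text
clock: 32.8
tcp_pos: [0.5646, -0.1003, 0.0183]
orientation: [0.001, 0.868, 0.496, 0.0]
wrist_force: [0.5, -1.7, 2.7]
finger_gap: 0.0488
```

>>> {"op": "servo_tool", "data": {
  "targets": [
    {"xyz": [0, 0, 0.0006], "twist": [0, 0, 0], "jaw": 0.5},
    {"xyz": [0, 0, 0.0006], "twist": [0, 0, 0], "jaw": 0.5},
    {"xyz": [0, 0, 0.0006], "twist": [0, 0, 0], "jaw": 0.5}
  ]
}}

```text
clock: 33.05
tcp_pos: [0.5646, -0.1004, 0.0182]
orientation: [0.001, 0.868, 0.496, 0.0]
wrist_force: [-0.6, -2.3, 6.4]
finger_gap: 0.0486
```

>>> {"op": "servo_tool", "data": {
  "targets": [
    {"xyz": [0, 0, 0.0005], "twist": [0, 0, 0], "jaw": 0.5},
    {"xyz": [0, 0, 0.0005], "twist": [0, 0, 0], "jaw": 0.5},
    {"xyz": [0, 0, 0.0005], "twist": [0, 0, 0], "jaw": 0.5}
  ]
}}

```text
clock: 33.3
tcp_pos: [0.5647, -0.1004, 0.0181]
orientation: [0.001, 0.868, 0.496, 0.0]
wrist_force: [-1.1, -2.3, 8.2]
finger_gap: 0.0488
```

The cap is on the plate. I'll release it, rise, and move back over the bench for the last look.

>>> {"op": "servo_tool", "data": {
  "targets": [
    {"xyz": [0, 0, -0.0006], "twist": [0, 0, 0], "jaw": 0.62},
    {"xyz": [0, 0, -0.0006], "twist": [0, 0, 0], "jaw": 0.75},
    {"xyz": [0, 0, -0.0006], "twist": [0, 0, 0], "jaw": 0.85},
    {"xyz": [0, 0, -0.0006], "twist": [0, 0, 0], "jaw": 0.85},
    {"xyz": [0, 0, -0.01], "twist": [0, 0, 0], "jaw": 0.85},
    {"xyz": [0, 0, -0.03], "twist": [0, 0, 0], "jaw": 0.85},
    {"xyz": [0, 0, -0.06], "twist": [0, 0, 0], "jaw": 0.85},
    {"xyz": [0, 0, -0.09], "twist": [0, 0, 0], "jaw": 0.85},
    {"xyz": [0, 0, -0.12], "twist": [0, 0, 0], "jaw": 0.85},
    {"xyz": [0.03, -0.03, -0.14], "twist": [0, 0, 0], "jaw": 0.85},
    {"xyz": [0.06, -0.06, -0.15], "twist": [0, 0, 0], "jaw": 0.85},
    {"xyz": [0.09, -0.08, -0.15], "twist": [0, 0, 0], "jaw": 0.85}
  ]
}}

```text
clock: 34.3
tcp_pos: [0.5414, 0.0173, 0.1702]
orientation: [0.001, 0.869, 0.495, 0.002]
wrist_force: [1.0, -0.2, -0.3]
finger_gap: 0.0726
```

>>> {"op": "servo_tool", "data": {
  "targets": [
    {"xyz": [0.03, -0.03, 0], "twist": [0, 0, 0], "jaw": 0.85},
    {"xyz": [0.05, -0.05, 0], "twist": [0, 0, 0], "jaw": 0.85},
    {"xyz": [0.06, -0.06, 0], "twist": [0, 0, 0], "jaw": 0.85},
    {"xyz": [0.06, -0.06, 0], "twist": [0, 0, 0], "jaw": 0.85},
    {"xyz": [0.06, -0.06, 0], "twist": [0, 0, 0], "jaw": 0.85}
  ]
}}

```text
clock: 34.72
tcp_pos: [0.5195, 0.1, 0.1673]
orientation: [0.0, 0.868, 0.497, 0.0]
wrist_force: [-0.2, -0.6, -0.1]
finger_gap: 0.0726
```

```bash
python3 -c "
from br import *
go(.4,.1,.2)
for n in ('top','side','wrist'):
    c=cam(n); P=cloud(c)
    print(n,'guncap',tops(c,.4195,.2818,.1,.12,.03),'horned',tops(c,.564,-.0998,.02,.07,.035),tops(c,.564,-.0998,.048,.07,.03),'hex',tops(c,.488,-.0556,.04,.07,.02))
    col=c['color'].astype(int); red=(col[...,0]>col[...,1]*1.5)&(col[...,0]>50)&(P[...,2]>.012)&(P[...,2]<.035)&(np.hypot(P[...,0]-.394,P[...,1]-.003)<.06)
    print('box',cv2.minAreaRect(P[red][:,:2].astype(np.float32)) if red.sum()>9 else red.sum())
    if n=='side': cv2.imwrite('pics/end.png',cv2.resize(c['color'][100:345,180:400,::-1],None,fx=2.4,fy=2.4))
"
```

```text
t34.7 tcp [0.5195 0.1    0.1673] yaw 59.6 gap 0.0726 F [-0.2 -0.6 -0.1] j [ 0.04  0.25 -0.2   1.12 -0.    0.57]  SHIFT [-0.0605 -0.1031 -0.0328] TW [ 0.001 -0.    -0.   ]
top guncap (array([0.4187, 0.2797, 0.0234, 0.1092]), np.int64(325)) horned (array([ 0.5616, -0.1018,  0.0264,  0.0545]), np.int64(526)) (array([ 0.5614, -0.1015,  0.0189,  0.0565]), np.int64(47)) hex (array([ 0.4868, -0.0573,  0.015 ,  0.0555]), np.int64(176))
box 0
side guncap (array([0.4208, 0.2793, 0.0235, 0.1091]), np.int64(288)) horned (array([ 0.5633, -0.101 ,  0.0259,  0.0547]), np.int64(723)) (array([ 0.5627, -0.0998,  0.0194,  0.0568]), np.int64(71)) hex (array([ 0.4882, -0.0566,  0.0153,  0.0564]), np.int64(231))
box ((0.3988516330718994, 0.006404504179954529), (0.033626411110162735, 0.07620172202587128), 36.838619232177734)
wrist guncap ('none', np.int64(0)) horned (array([ 0.5573, -0.0983,  0.0225,  0.0536]), np.int64(650)) (array([ 0.5478, -0.1   ,  0.0051,  0.0546]), np.int64(70)) hex (array([ 0.4882, -0.0555,  0.0156,  0.0547]), np.int64(690))
box ((0.40291792154312134, 0.016839081421494484), (0.030416419729590416, 0.0723150297999382), 44.8014030456543)
```

View pics/end.png

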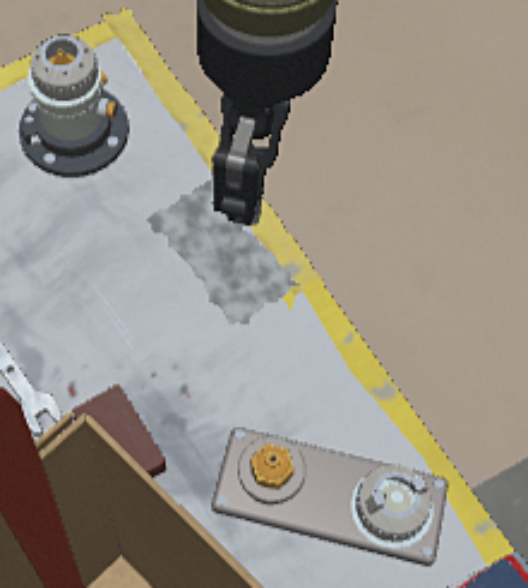

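The picture shows the plain cap on the gun at (64,65), the hex nozzle in the seat at (272,465), the horned cap on the post at (395,500), and the box where it was. Handing in.

```bash
python3 -c "
from workcell import env
print(env.hand_in())"
```

```text
the job is handed in; nothing more can be done
None
```

I completed the changeover and handed it in at about 35 s of robot time; no verdict was reported. The hexagonal nozzle went to a free spot on the bench, then the round nozzle into the gun and the hexagonal one into the holder. The plain cap then went onto the gun and the horned cap onto the post.

| Part | Measured top | Expected top | Distance from its axis |
|---|---|---|---|
| Round nozzle in gun | 106.8 mm | 107 mm | about 1 mm |
| Hexagonal nozzle in holder | 55 mm | 55 mm | about 1 mm |
| Plain cap on gun | 108 mm | 108 mm | 1–2.5 mm |
| Horned cap on post | 54.5–57 mm | 55 mm | 1–3 mm |

- **Round nozzle:** I measured it before the cap went on, because the cap hides it afterwards.
- **Contact:** All four parts met their stops at the expected heights, with wrist forces under 12 N. The last picture shows everything upright with the gripper clear.
- **Red box:** The side camera puts it within 0.3 mm of where it started.
- **Checks that disagreed:** The top camera read about 2 mm off the others throughout, within its stated calibration, and its colour mask did not find the box. In the last wrist view the horned cap and the box gave different positions, and the gun was not found. I took these as partial views and relied on the top and side cameras for the two caps and on the side camera alone for the box.

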